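# Shake check valves for a stuck ball and put the stuck ones to soak

## Task

Take the lid off the soaking pot by its knob and lay it aside on the table, then pick up each brass check valve and shake it gently lengthwise to feel whether its ball is free inside. Put every valve whose ball knocks about in the open plastic tub, ready to refit, and every one in which nothing moves in the pot to be descaled; finally put the lid back on the pot so that it sits fully home. Leave the mug, the paste jar and the scouring pad where they are.

Things in the scene. Friction and masses are not known exactly. Their poses are not given: they have to be found in the camera images.
- pot: Low round steel soaking pot, fixed to the table, 95 mm high, 190 mm across outside, 92 mm inner radius, wall 3 mm, floor 4 mm thick. Origin at the centre of its underside, z up. Two loop handles outside at its own +y and -y (to 127 mm from its axis, 76 mm up). Empty at the start, closed by the lid.
- lid: The pot's loose steel lid, 196 mm across, 0.25 kg. Origin on its axis at the underside of its edge, which rests on the pot's rim (so 95 mm above the pot's origin when it is on); below the edge a step of 87 mm radius, 6 mm deep, drops into the pot with 5 mm of play all round. z up. Lying on the table its origin is 6 mm up.
- lid_knob (a point): Middle of the round black knob in the centre of the lid, 34 mm above the lid's origin: the knob is 32 mm across and reaches from 21 to 46 mm above the lid's origin, on a thinner neck.
- tub: Open food tub of translucent whitish plastic, fixed to the table, about 125 x 165 mm outside (its own x by y), floor 96 x 136 mm and 2 mm thick, walls 50 mm high leaning a little outward to 108 x 148 mm inside. Origin at the centre of its underside, z up. Empty at the start.
- mug: Small white mug, 66 x 91 x 60 mm, a bystander. Origin at the centre of its underside.
- paste_jar: Small jar with a black lid, 54 mm across, 72 mm high, a bystander. Origin at the centre of its underside.
- scour: Dark red scouring pad, 46 x 56 x 11 mm, a bystander. Origin at the centre of its underside.
- valve_1: Ball check valve, one of up to five that look alike: brass body 58 mm long of square section 36 x 36 mm with raised flow arrows, a round blue cap (35 mm across) on each end, 84 mm long in all, 0.15 to 0.35 kg without the ball. Origin at the middle of the underside as it first lies (18 mm below its centre), x along its length, z up as it first lies. It lies flat on the table at the start.
- valve_2: Check valve 2: looks and measures as valve_1, origin and axes alike.
- valve_3: Check valve 3: looks and measures as valve_1, origin and axes alike.
- valve_4: Check valve 4: looks and measures as valve_1, origin and axes alike.
- valve_5: Check valve 5: looks and measures as valve_1, origin and axes alike.
- bore_1: The closed bore inside valve_1, hidden; origin at the valve's centre, axes as valve_1. In a sound valve a steel ball (25 mm, 70 g) rolls freely some 47 mm along the length and knocks on the ends when shaken lengthwise; in a stuck one nothing moves. Nothing outside shows which is which; it changes from start to start. Only a free ball touches the bore's walls.
- bore_2: The closed bore inside valve_2, as bore_1.
- bore_3: The closed bore inside valve_3, as bore_1.
- bore_4: The closed bore inside valve_4, as bore_1.
- bore_5: The closed bore inside valve_5, as bore_1.
Things that resemble listed ones, but are neither listed nor needed, are in the scene too. Leave any turquoise look-alike of the valve_3 alone.

How it is judged (in metres and radians):
On the way, in this order (a step that is already met when the one before it is completed fails the run):
1. the lid lies aside on the table, clear of the pot and let go (height (world z) of lid below 0.015 m and angle between lid's own z axis and vertical below 0.1 rad and horizontal distance between lid and pot above 0.18 m and contact force between the fingers and lid below 0.1 N), for 0.2 s.
2. every valve with a free ball lies in the tub and every other valve in the pot (((contact force between bore_1 and anything else above 0.3 N and x of bore_1 in the frame of tub between -0.06 and 0.06 m and y of bore_1 in the frame of tub between -0.08 and 0.08 m and height (world z) of bore_1 below 0.1 m) or (contact force between bore_1 and anything else below 0.1 N and horizontal distance between bore_1 and pot below 0.088 m and height (world z) of bore_1 below 0.1 m)) and ((contact force between bore_2 and anything else above 0.3 N and x of bore_2 in the frame of tub between -0.06 and 0.06 m and y of bore_2 in the frame of tub between -0.08 and 0.08 m and height (world z) of bore_2 below 0.1 m) or (contact force between bore_2 and anything else below 0.1 N and horizontal distance between bore_2 and pot below 0.088 m and height (world z) of bore_2 below 0.1 m)) and ((contact force between bore_3 and anything else above 0.3 N and x of bore_3 in the frame of tub between -0.06 and 0.06 m and y of bore_3 in the frame of tub between -0.08 and 0.08 m and height (world z) of bore_3 below 0.1 m) or (contact force between bore_3 and anything else below 0.1 N and horizontal distance between bore_3 and pot below 0.088 m and height (world z) of bore_3 below 0.1 m)) and ((contact force between bore_4 and anything else above 0.3 N and x of bore_4 in the frame of tub between -0.06 and 0.06 m and y of bore_4 in the frame of tub between -0.08 and 0.08 m and height (world z) of bore_4 below 0.1 m) or (contact force between bore_4 and anything else below 0.1 N and horizontal distance between bore_4 and pot below 0.088 m and height (world z) of bore_4 below 0.1 m)) and ((contact force between bore_5 and anything else above 0.3 N and x of bore_5 in the frame of tub between -0.06 and 0.06 m and y of bore_5 in the frame of tub between -0.08 and 0.08 m and height (world z) of bore_5 below 0.1 m) or (contact force between bore_5 and anything else below 0.1 N and horizontal distance between bore_5 and pot below 0.088 m and height (world z) of bore_5 below 0.1 m)) and linear speed of each of valve_1, valve_2, valve_3, valve_4, valve_5 below 0.03 m/s), for 0.2 s.
At the end, for the whole second after the job is handed in: Every valve with a free ball (it presses on the bore) is at rest in the tub, every other valve at rest in the pot (its centre between the walls, below 100 mm), and the lid sits level on the pot: edge within 4 mm of the rim's height, centred within 8 mm, tilted less than 0.04 rad (all of step 2 and horizontal distance between lid and pot below 0.008 m and z of lid in the frame of pot between 0.091 and 0.099 m and angle between lid's own z axis and vertical below 0.04 rad and linear speed of lid below 0.03 m/s); the robot touches nothing.
It fails at once if a bystander (mug, paste jar, scouring pad) is moved by more than 3 cm (distance of any of mug, paste_jar, scour from where it was at the start of the episode above 0.03 m).
It fails at once if a valve is flung about (over 2.5 m/s) instead of being shaken gently (linear speed of any of valve_1, valve_2, valve_3, valve_4, valve_5 above 2.5 m/s).
Of valve_4, valve_5 only 1 to 2 are there at a start; the rules pass over those that are not, and their reading is None.
Of ball_e, ball_c, ball_a only 1 to 3 are there at a start; the rules pass over those that are not, and their reading is None.
At some moment in a run one of valve_1, valve_2, valve_3, valve_4, valve_5 may be knocked a few centimetres aside while the robot is not near it.
Once in a run the grip may slacken for a moment while it holds something.
It also fails if it takes over 210 s, if anything falls off the work surface, if the arm or the gripper's body presses on something with over 40 N, if the wrist force passes 120 N, or if a joint passes its speed limit or range.

## Robot

A 6-joint arm with a two-finger parallel gripper is mounted at the origin on a cart in front of the work surface, level with it; the furniture and walls round the work are solid. World frame = base frame: x ahead of the robot, y to its left, z up, the work surface at z = 0. Lengths are in m, angles in degrees, forces in N, time in s.
With the tool pointing down it reaches from about 0.35 to 0.975 m from the base axis. Payload 7.1 kg.
Tool frame: the origin (TCP) lies at the very end of the fingers, on their centre line; the grasp point (between the pads) lies 19 mm behind it; z points along the fingers, y is the line along which they close (so a half turn about z gives the same grasp; the last joint's range is limited). The gripper opens to 88 mm and grips with 3 to 60 N. Pads are 20 mm wide; open, the fingers measure 115 mm over their backs; the gripper's body (75 mm by 178 mm) begins 61 mm behind the grasp point.
Start: joints at [72.823, 24.242, 93.386, -0, 62.372, -1.089], TCP at [0.173, 0.601, 0.223] pointing down, gripper open.
Joint ranges: [-172.04, 172.04], [-51.8, 120.97], [4.93, 147.93], [-75.15, 255.16], [6.16, 154.13], [-145.62, 145.62]. Speed limits (degrees/s): [136.94, 136.94, 172.46, 180, 180, 180].

## Interface

Orientations are given as a 3x3 rotation matrix whose columns are the frame's x, y, z axes.
In Python, from cell import sense, capture, close_job gives the robot as it stands.
- The arm moves only by the tool servo_tool, never from a script. Its argument "moves" is a list that holds one entry, the list of rows, each a list of 6 numbers: the shift along the tool's x, y, z normalised to -1 to 1, where 1 is 30 mm, then the turn, a rotation vector about the tool's x, y, z normalised to -1 to 1, where 1 is pi/4 rad. A call has 1 to 12 rows; each row shifts and turns the commanded pose from where the row before left it, along the tool's axes as they then stand; what a row does not reach is not made up. A row lasts 1/12 s, in which the tool goes at most 41.7 mm and 7.16 degrees, less where a joint would pass 70% of its speed; a pose out of reach is approached as far as the arm can. A call with a number of a shift or a turn outside -1 to 1 is refused whole. A call with a gripper value outside its range is refused whole. "claw" is the opening, from -1 (shut) to 1 (fully open), so that 0 is half open, set as the call begins (left out, the last holds). The fingers move at their own pace and stop on an object; "newtons" is the grip in N (left out, the last holds). Time passes only in rows, so rows that do not move let the fingers close. It gives the time, the measured TCP pose, the force, the opening and the grip force at its end, in the units of the state.
- sense(): the state, without advancing time (a new reading comes with each control period).
- capture(name): name is "scene" or "top" or "wrist"; returns a dict with "img" (420x560x3 uint8, red, green, blue), "fovy" (degrees; the focal length in pixels is half the picture's height over the tangent of half this angle, whatever the lens; pixels are square), "cx", "cy" (the principal point, pixels), "R" (3x3) and "t" (3): a world point X has camera coordinates R X + t. Camera axes: x right, y down, z forward; pixel columns grow to the right and rows downward; lengths in m; the calibration is good to about 2 mm. A picture is of the moment at which its call begins. There is no depth.
- close_job(): hands the job in; it is judged then, once.
The state is a dict: "t": time; "joints": joint angles; "joint_vel": joint speeds; "joint_torque": joint torques, N m; "eef_pos": TCP position; "orientation": TCP orientation; "ft_force": force on the tool from outside, world axes, zero at the start; "torque": the same for the moment, N m; "width": opening from 0.0 (shut) to 1.0 (fully open); "gripper_force": force on a finger pad.
Only numpy, scipy, OpenCV 4.12 (cv2) and the standard library are available. Lean on these libraries where they do the work, as an engineer would, in place of code of your own. Each camera call takes 0.05 s, during which the arm holds its last target. There are 200 camera calls.

## Working session

There is one attempt and no reset: what is moved stays moved. The work goes in short steps, Python scripts to look and compute and a tool call to move; the robot and the scene stay as the last step left them, time stands still between calls to the robot, and variables do not carry over. Pictures are saved under pics/ and viewed, at most 14 in all, crops included, and the job is handed in when it is done.

Besides the shell and the picture viewer there is one more tool, called after "Request:" as name(argument=value, ...) on one line, values as JSON. servo_tool: Moves the arm, as the interface text tells. Scaled input: -1 to 1 covers 30 mm each way for a shift and pi/4 rad each way for a turn. Its arguments: {"type":"object","properties":{"moves":{"type":"array","items":{"type":"array","items":{"type":"array","items":{"type":"number"}}}},"claw":{"type":"number"},"newtons":{"type":"number"}},"required":["moves"]}

```bash
mkdir -p pics; ls
cat > h.py <<'E'
import numpy as np, cv2
from cell import sense, capture, close_job
def snap(n,f):
    c=capture(n); cv2.imwrite(f'pics/{f}.png',c['img'][:,:,::-1]); np.save(f'pics/{f}.npy',c,allow_pickle=True); return c
def load(f): return np.load(f'pics/{f}.npy',allow_pickle=True).item()
def ray(c,u,v,z):
    f=c['img'].shape[0]/2/np.tan(np.radians(c['fovy'])/2)
    R=np.array(c['R']);t=np.array(c['t']);d=R.T@np.array([(u-c['cx'])/f,(v-c['cy'])/f,1]);o=-R.T@t
    return o+d*(z-o[2])/d[2]
def proj(c,X):
    f=c['img'].shape[0]/2/np.tan(np.radians(c['fovy'])/2)
    p=np.array(c['R'])@np.array(X)+np.array(c['t']); return np.array([c['cx']+f*p[0]/p[2],c['cy']+f*p[1]/p[2]])
E
python3 -c "
from h import *
a=snap('top','top0');b=snap('scene','scene0');w=snap('wrist','wrist0')
for c in(a,b,w): print({k:np.round(v,3).tolist() for k,v in c.items() if k!='img'})
print(sense())
"
```

```text
pics
{'fovy': 47.078, 'cx': 272.025, 'cy': 207.102, 'R': [[0.016, -1.0, -0.02], [-0.994, -0.014, -0.104], [0.104, 0.021, -0.994]], 't': [-0.012, 0.576, 1.48]}
{'fovy': 44.641, 'cx': 282.841, 'cy': 202.653, 'R': [[0.429, -0.903, -0.006], [-0.612, -0.285, -0.738], [0.665, 0.32, -0.675]], 't': [-0.27, 0.423, 1.135]}
{'fovy': 58.409, 'cx': 279.216, 'cy': 211.406, 'R': [[0.277, 0.961, -0.002], [0.92, -0.265, 0.287], [0.276, -0.081, -0.958]], 't': [-0.624, -0.034, 0.391]}
{'t': 0.15, 'joints': array([ 7.28241558e+01,  2.42750303e+01,  9.34175977e+01, -9.22484585e-04,
        6.23727915e+01, -1.08998919e+00]), 'joint_vel': array([ 0.0317246 , -0.05663328, -0.11463015, -0.05231527, -0.0677989 ,
       -0.04695583]), 'joint_torque': array([-6.07142993e-04, -5.44979703e+01, -2.73917985e+01,  6.43918337e-02,
        2.04047863e-02, -1.20090203e-05]), 'eef_pos': array([0.17304907, 0.60014902, 0.22209902]), 'orientation': array([[-9.60849657e-01,  2.77070084e-01, -3.23546541e-04],
       [ 2.77070273e-01,  9.60849033e-01, -1.09507694e-03],
       [ 7.46632201e-06, -1.14184943e-03, -9.99999348e-01]]), 'ft_force': array([-0.02596877, -0.32549844,  0.50597611]), 'torque': array([-0.01751071,  0.02178643, -0.01527633]), 'gripper_force': 0.0, 'width': 0.9978073727511404}
```

View pics/top0.png

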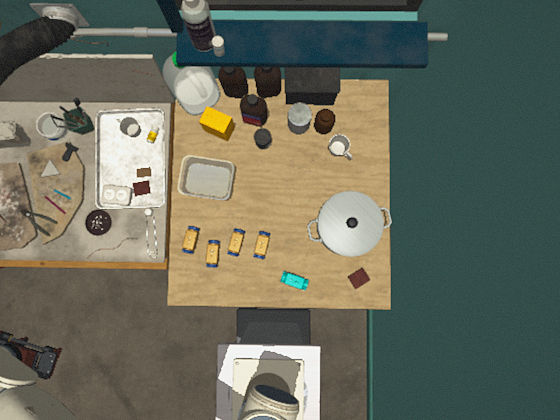

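View pics/scene0.png

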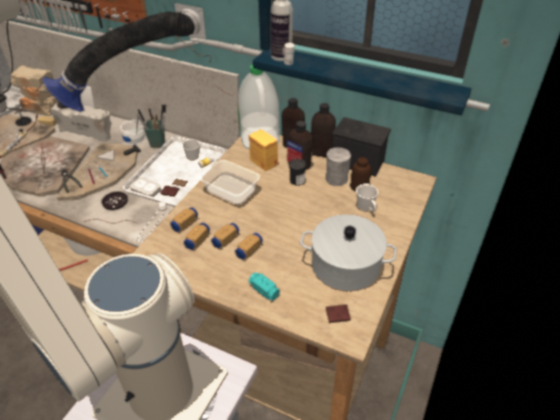

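```bash
cat >> h.py <<'E'
def blobs(c,lo,hi,zc,amin=15):
    hsv=cv2.cvtColor(c['img'],cv2.COLOR_RGB2HSV); m=cv2.inRange(hsv,np.array(lo),np.array(hi))
    n,l,s,ce=cv2.connectedComponentsWithStats(m); 
    return [(s[i,4],np.round(ce[i],1).tolist(),np.round(ray(c,*ce[i],zc),3).tolist()) for i in range(1,n) if s[i,4]>=amin]
E
python3 -c "
from h import *
for f in('top0','scene0'):
    c=load(f)
    print(f,'blue caps')
    for b in blobs(c,(105,90,30),(130,255,200),0.018,8): print(b)
    print('black');
    for b in blobs(c,(0,0,0),(180,255,45),0.129,30): 
        if b[0]<400: print(b)
c=load('top0')
for n,u,v,z in [('tubTL',182,157,.05),('tubTR',236,160,.05),('tubBL',179,194,.05),('tubBR',232,201,.05),('pot',351,223,.1),('hL',309,230,.076),('hR',390,217,.076),('jar',262,138,.07),('mug',339,146,.05),('tableTL',175,80,0),('BR',389,307,0),('BL',168,307,0),('turq',294,281,.02)]: print(n,ray(c,u,v,z).round(3))
a=c['img'][150:290,160:400]; cv2.imwrite('pics/crop0.png',cv2.resize(a,None,fx=3.3,fy=3.3,interpolation=cv2.INTER_CUBIC)[:,:,::-1])
"
```

```text
top0 blue caps
(np.int32(14), [254.9, 117.3], [0.867, 0.057, 0.018])
(np.int32(25), [193.4, 227.8], [0.508, 0.244, 0.018])
(np.int32(27), [239.1, 230.4], [0.502, 0.1, 0.018])
(np.int32(27), [264.0, 232.8], [0.496, 0.021, 0.018])
(np.int32(28), [213.6, 241.2], [0.467, 0.179, 0.018])
(np.int32(21), [187.5, 251.0], [0.435, 0.26, 0.018])
(np.int32(23), [232.6, 253.5], [0.429, 0.118, 0.018])
(np.int32(26), [258.8, 256.2], [0.422, 0.036, 0.018])
(np.int32(22), [211.2, 265.3], [0.392, 0.184, 0.018])
black
(np.int32(366), [201.0, 34.0], [1.093, 0.22, 0.129])
(np.int32(138), [258.6, 113.7], [0.846, 0.039, 0.129])
(np.int32(37), [252.8, 104.0], [0.875, 0.057, 0.129])
(np.int32(112), [322.4, 125.8], [0.811, -0.151, 0.129])
(np.int32(39), [262.5, 145.1], [0.75, 0.026, 0.129])
(np.int32(49), [90.7, 221.9], [0.514, 0.527, 0.129])
(np.int32(36), [350.8, 221.9], [0.525, -0.235, 0.129])
(np.int32(42), [287.2, 309.0], [0.273, -0.054, 0.129])
(np.int32(253), [15.5, 346.0], [0.154, 0.724, 0.129])
(np.int32(125), [48.3, 365.0], [0.103, 0.626, 0.129])
(np.int32(33), [34.5, 364.0], [0.105, 0.666, 0.129])
s
[... 623 characters left out ...]
, [369.4, 91.8], [1.216, -0.066, 0.129])
(np.int32(56), [292.5, 105.0], [1.02, 0.147, 0.129])
(np.int32(77), [429.9, 105.6], [1.215, -0.285, 0.129])
(np.int32(50), [323.8, 110.3], [1.034, 0.036, 0.129])
(np.int32(376), [290.4, 125.9], [0.9, 0.1, 0.129])
(np.int32(35), [22.5, 120.9], [0.551, 0.925, 0.129])
(np.int32(55), [349.5, 232.9], [0.521, -0.242, 0.129])
tubTL [0.728 0.281 0.05 ]
tubTR [0.72  0.111 0.05 ]
tubBL [0.611 0.287 0.05 ]
tubBR [0.591 0.121 0.05 ]
pot [ 0.524 -0.24   0.1  ]
hL [ 0.503 -0.117  0.076]
hR [ 0.546 -0.36   0.076]
jar [0.786 0.03  0.07 ]
mug [ 0.769 -0.21   0.05 ]
tableTL [0.996 0.324 0.   ]
BR [ 0.271 -0.372  0.   ]
BL [0.259 0.319 0.   ]
turq [ 0.347 -0.075  0.02 ]
```

View pics/crop0.png

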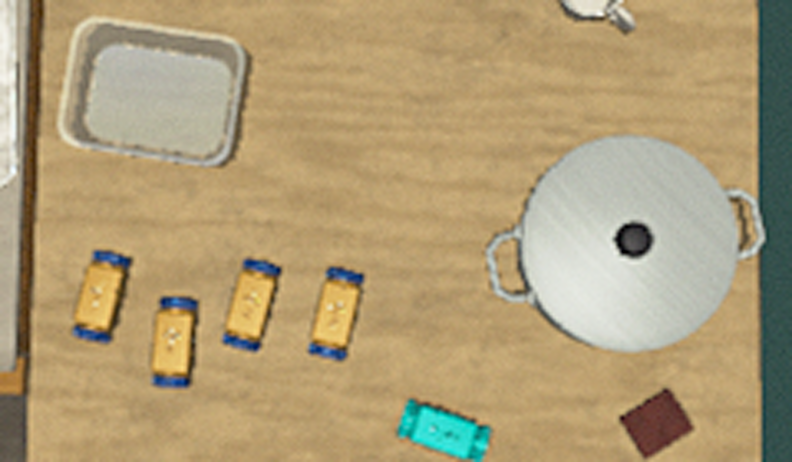

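Candidates, by top-view pixel:
- **Brass valves:** (190,240), (213,253), (236,241) and (262,244). All four are brass with blue caps, and I choose these.
- **Turquoise look-alike:** (294,281). I leave it alone.
- **Lid knob:** the black disc at (351,222) on the steel lid. Other black round things are the jar at (262,138), which is a bystander, and bottles at (325,120).

The close crop confirms these choices. First move: align the tool with the world and go above the knob.

Request:
servo_tool(moves=[[[0,0,0,0,0,-0.119],[0,0,0,0,0,-0.119],[0,0,0,0,0,-0.119],[0,0,0,0,0,0]]], claw=1, newtons=40)

```text
t: 0.48
eef_pos: [0.1731, 0.6003, 0.2223]
orientation: [[-1.0, -0.003, -0.0], [-0.003, 1.0, -0.001], [0.0, -0.001, -1.0]]
ft_force: [-0.7, -0.1, -0.4]
width: 1.003
gripper_force: 0.0
```

Request:
servo_tool(moves=[[[-0.8,-0.9,0,0,0,0],[-0.8,-0.9,0,0,0,0],[-0.8,-0.9,0,0,0,0],[-0.8,-0.9,0,0,0,0],[-0.8,-0.9,0,0,0,0],[-0.8,-0.9,0,0,0,0],[-0.8,-0.9,0,0,0,0],[-0.8,-0.9,0,0,0,0],[-0.8,-0.9,0,0,0,0],[-0.8,-0.9,0,0,0,0],[-0.8,-0.9,0,0,0,0],[-0.8,-0.9,0,0,0,0]]])

```text
t: 1.48
eef_pos: [0.4619, 0.2748, 0.2227]
orientation: [[-1.0, 0.004, 0.0], [0.004, 1.0, 0.0], [-0.0, 0.0, -1.0]]
ft_force: [-0.2, 0.4, -0.9]
width: 0.997
gripper_force: 0.0
```

Request:
servo_tool(moves=[[[-0.17,-0.95,0,0,0,0],[-0.17,-0.95,0,0,0,0],[-0.17,-0.95,0,0,0,0],[-0.17,-0.95,0,0,0,0],[-0.17,-0.95,0,0,0,0],[-0.17,-0.95,0,0,0,0],[-0.17,-0.95,0,0,0,0],[-0.17,-0.95,0,0,0,0],[-0.17,-0.95,0,0,0,0],[-0.17,-0.95,0,0,0,0],[-0.17,-0.95,0,0,0,0],[-0.17,-0.95,0,0,0,0]]])

```text
t: 2.48
eef_pos: [0.5221, -0.0671, 0.2227]
orientation: [[-1.0, 0.004, -0.0], [0.004, 1.0, 0.0], [0.0, 0.0, -1.0]]
ft_force: [0.6, -0.2, 0.2]
width: 1.002
gripper_force: 0.0
```

Request:
servo_tool(moves=[[[0,-0.95,0,0,0,0],[0,-0.95,0,0,0,0],[0,-0.95,0,0,0,0],[0,-0.95,0,0,0,0],[0,-0.95,0,0,0,0],[0,-0.95,0,0,0,0],[0,0,0,0,0,0],[0,0,0,0,0,0]]])

```text
t: 3.15
eef_pos: [0.5217, -0.2377, 0.2224]
orientation: [[-1.0, 0.005, -0.0], [0.005, 1.0, 0.0], [0.0, 0.0, -1.0]]
ft_force: [-0.1, -0.9, 0.0]
width: 0.996
gripper_force: 0.0
```

```bash
python3 -c "
from h import *
c=snap('wrist','w1'); print(proj(c,[.523,-.238,.141]))
for b in blobs(c,(0,0,0),(180,255,50),0.141,150): print(b)
print([sense()['torque'].round(4) for i in range(2)])
"
```

```text
[278.47796278 223.0060809 ]
(np.int32(1420), [278.3, 220.7], [0.521, -0.238, 0.141])
(np.int32(8577), [481.3, 346.1], [0.622, -0.085, 0.141])
(np.int32(1326), [159.3, 324.4], [0.602, -0.327, 0.141])
(np.int32(8124), [40.2, 364.2], [0.636, -0.422, 0.141])
(np.int32(190), [270.0, 345.4], [0.62, -0.245, 0.141])
[array([0.0446, 0.0005, 0.0077]), array([0.0446, 0.0005, 0.0077])]
```

View pics/w1.png

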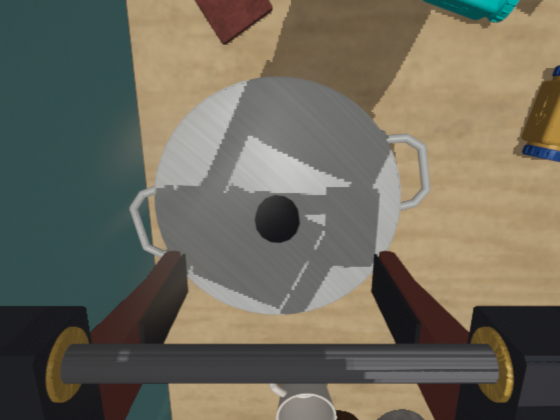

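The knob is at pixel (278,221), centred between the fingers. I'll descend, close and lift.

Request:
servo_tool(moves=[[[0,0,0.9,0,0,0],[0,0,0.9,0,0,0],[0,0,0.9,0,0,0],[0,0,0.6,0,0,0],[0,0,0.3,0,0,0],[0,0,0,0,0,0]]])

```text
t: 3.7
eef_pos: [0.5208, -0.2348, 0.1128]
orientation: [[-1.0, -0.0, -0.004], [-0.0, 1.0, 0.002], [0.004, 0.002, -1.0]]
ft_force: [0.2, 0.7, 0.3]
width: 1.002
gripper_force: 0.0
```

Request:
servo_tool(moves=[[[0,0,0,0,0,0],[0,0,0,0,0,0],[0,0,0,0,0,0],[0,0,0,0,0,0],[0,0,0,0,0,0],[0,0,0,0,0,0]]], claw=-1)

```text
t: 4.2
eef_pos: [0.5223, -0.2368, 0.1153]
orientation: [[-1.0, 0.001, 0.001], [0.001, 1.0, -0.0], [-0.001, -0.0, -1.0]]
ft_force: [0.3, -0.2, 0.1]
width: 0.584
gripper_force: 0.0
```

Request:
servo_tool(moves=[[[0,0,-0.3,0,0,0],[0,0,-0.4,0,0,0],[0,0,-0.5,0,0,0],[0,0,-0.4,0,0,0],[0,0,0,0,0,0]]])

```text
t: 4.62
eef_pos: [0.5238, -0.2375, 0.1662]
orientation: [[-1.0, 0.0, 0.005], [0.0, 1.0, -0.002], [-0.005, -0.002, -1.0]]
ft_force: [-0.2, -0.4, 0.1]
width: 0.209
gripper_force: 0.0
```

The fingers close slowly and I lifted too early, with nothing gripped. I'll reopen and redo it.

Request:
servo_tool(moves=[[[0,0,0,0,0,0],[0,0,0,0,0,0],[0,0,0,0,0,0],[0,0,0,0,0,0],[0,0,0,0,0,0],[0,0,0,0,0,0],[0,0,0,0,0,0]]], claw=0.4)

```text
t: 5.2
eef_pos: [0.5219, -0.2365, 0.1623]
orientation: [[-1.0, 0.0, -0.001], [0.0, 1.0, 0.0], [0.001, 0.0, -1.0]]
ft_force: [0.4, 0.1, -0.8]
width: 0.681
gripper_force: 0.0
```

Request:
servo_tool(moves=[[[0,0,0.5,0,0,0],[0,0,0.6,0,0,0],[0,0,0.4,0,0,0],[0,0,0.2,0,0,0],[0,0,0,0,0,0]]])

```text
t: 5.62
eef_pos: [0.5211, -0.2362, 0.1101]
orientation: [[-1.0, 0.0, -0.003], [0.0, 1.0, 0.001], [0.003, 0.001, -1.0]]
ft_force: [-0.2, -0.3, 0.5]
width: 0.7
gripper_force: 0.0
```

Request:
servo_tool(moves=[[[0,0,0,0,0,0],[0,0,0,0,0,0],[0,0,0,0,0,0],[0,0,0,0,0,0],[0,0,0,0,0,0],[0,0,0,0,0,0],[0,0,0,0,0,0],[0,0,0,0,0,0]]], claw=-1)

```text
t: 6.28
eef_pos: [0.5225, -0.237, 0.1123]
orientation: [[-1.0, 0.0, 0.001], [0.0, 1.0, -0.001], [-0.001, -0.001, -1.0]]
ft_force: [-1.3, -1.8, 5.8]
width: 0.345
gripper_force: 40.0
```

Request:
servo_tool(moves=[[[0,0,-0.3,0,0,0],[0,0,-0.6,0,0,0],[0,0,-0.7,0,0,0],[0,0,-0.4,0,0,0],[0,0,0,0,0,0]]])

```text
t: 6.7
eef_pos: [0.5233, -0.2371, 0.1743]
orientation: [[-1.0, 0.0, 0.004], [0.0, 1.0, -0.002], [-0.004, -0.002, -1.0]]
ft_force: [0.7, -0.5, -2.4]
width: 0.346
gripper_force: 40.0
```

Request:
servo_tool(moves=[[[-0.2,0.4,0,0,0,0],[-0.4,0.8,0,0,0,0],[-0.4,0.8,0,0,0,0],[-0.4,0.8,0,0,0,0],[-0.4,0.8,0,0,0,0],[-0.4,0.8,0,0,0,0],[-0.4,0.8,0,0,0,0],[-0.4,0.8,0,0,0,0],[-0.4,0.8,0,0,0,0],[-0.03,0.1,0,0,0,0],[0,0,0,0,0,0],[0,0,0,0,0,0]]])

```text
t: 7.7
eef_pos: [0.624, -0.0293, 0.1704]
orientation: [[-1.0, -0.001, -0.003], [-0.001, 1.0, -0.0], [0.003, -0.0, -1.0]]
ft_force: [-0.0, -0.6, -3.1]
width: 0.359
gripper_force: 4.0
```

Request:
servo_tool(moves=[[[0,0,0.5,0,0,0],[0,0,0.9,0,0,0],[0,0,0.9,0,0,0],[0,0,0.9,0,0,0],[0,0,0.7,0,0,0],[0,0,0.4,0,0,0],[0,0,0.3,0,0,0],[0,0,0,0,0,0],[0,0,0,0,0,0],[0,0,0,0,0,0]]], claw=-1, newtons=45)

```text
t: 8.53
eef_pos: [0.626, -0.03, 0.0349]
orientation: [[-1.0, 0.001, 0.002], [0.001, 1.0, -0.0], [-0.002, -0.0, -1.0]]
ft_force: [-0.4, -0.7, -1.2]
width: 0.347
gripper_force: 45.0
```

Request:
servo_tool(moves=[[[0,0,0.15,0,0,0],[0,0,0.1,0,0,0],[0,0,0,0,0,0]]])

```text
t: 8.78
eef_pos: [0.625, -0.0296, 0.0262]
orientation: [[-1.0, 0.0, 0.0], [0.0, 1.0, -0.0], [-0.0, -0.0, -1.0]]
ft_force: [-0.1, 0.1, -2.4]
width: 0.344
gripper_force: 45.0
```

```bash
python3 -c "
from h import *
c=snap('scene','s2')
print(sense()['ft_force'],sense()['eef_pos'])
a=c['img'][130:300,200:420]; cv2.imwrite('pics/c2.png',cv2.resize(a,None,fx=3,fy=3)[:,:,::-1])
"
```

```text
[ 0.06450207  0.19278923 -2.10286208] [ 0.62491152 -0.02961266  0.02623172]
```

View pics/c2.png

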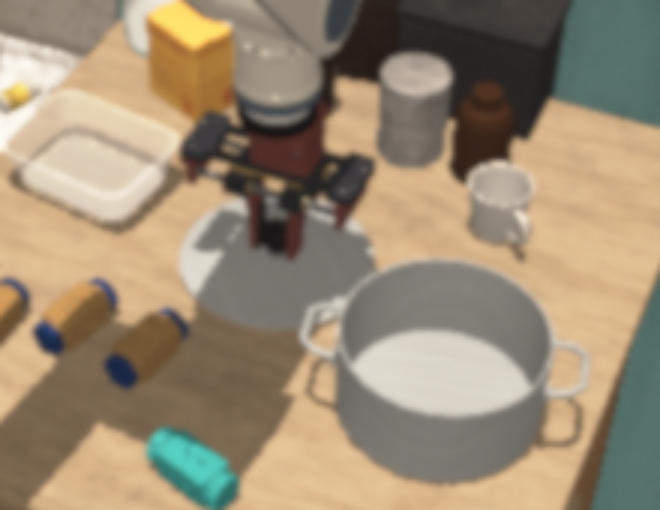

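The picture shows the lid level and just above the table, with the pot open. I'll lower the last few millimetres, release and lift.

Request:
servo_tool(moves=[[[0,0,0.06,0,0,0],[0,0,0.04,0,0,0],[0,0,0,0,0,0]]])

```text
t: 9.08
eef_pos: [0.6252, -0.0296, 0.0235]
orientation: [[-1.0, 0.0, 0.0], [0.0, 1.0, -0.0], [-0.0, -0.0, -1.0]]
ft_force: [-0.7, 0.1, 1.0]
width: 0.343
gripper_force: 45.0
```

Request:
servo_tool(moves=[[[0,0,0,0,0,0],[0,0,0,0,0,0],[0,0,0,0,0,0],[0,0,0,0,0,0],[0,0,0,0,0,0],[0,0,0,0,0,0],[0,0,0,0,0,0]]], claw=0.4)

```text
t: 9.67
eef_pos: [0.625, -0.0297, 0.0232]
orientation: [[-1.0, 0.0, 0.0], [0.0, 1.0, 0.0], [-0.0, 0.0, -1.0]]
ft_force: [0.4, 0.3, 0.2]
width: 0.702
gripper_force: 0.0
```

Request:
servo_tool(moves=[[[0,0,-0.4,0,0,0],[0,0,-0.9,0,0,0],[0,0,-0.9,0,0,0],[0,0,-0.9,0,0,0],[0,0,-0.9,0,0,0],[0,0,-0.5,0,0,0],[0,0,0,0,0,0]]])

```text
t: 10.25
eef_pos: [0.6275, -0.0298, 0.1632]
orientation: [[-1.0, 0.0, 0.008], [0.0, 1.0, -0.0], [-0.008, -0.0, -1.0]]
ft_force: [1.2, 0.4, -0.3]
width: 0.696
gripper_force: 0.0
```

```bash
python3 -c "
from h import *
c=snap('top','t3');snap('scene','s3')
for b in blobs(c,(105,90,30),(130,255,200),0.018,12): print(b)
"
```

```text
(np.int32(19), [250.9, 116.2], [0.871, 0.07, 0.018])
(np.int32(26), [193.6, 227.9], [0.508, 0.243, 0.018])
(np.int32(21), [238.3, 230.2], [0.503, 0.102, 0.018])
(np.int32(26), [213.5, 241.4], [0.466, 0.179, 0.018])
(np.int32(21), [187.5, 251.0], [0.435, 0.26, 0.018])
(np.int32(18), [231.4, 253.2], [0.43, 0.122, 0.018])
(np.int32(21), [211.3, 265.3], [0.391, 0.184, 0.018])
```

View pics/t3.png

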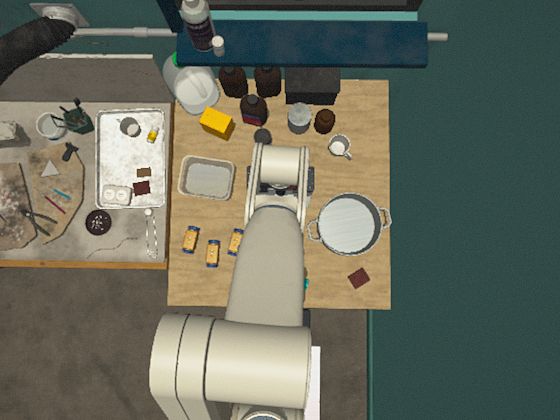

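Request:
servo_tool(moves=[[[0.7,0.24,0,0,0,0],[0.7,0.24,0,0,0,0],[0.7,0.24,0,0,0,0],[0.7,0.24,0,0,0,0],[0.7,0.24,0,0,0,0],[0.7,0.24,0,0,0,0],[0.7,0.24,0,0,0,0],[0.7,0.24,0,0,0,0],[0,0,0,0,0,0.128],[0,0,0,0,0,0.128],[0,0,0,0,0,0]]])

```text
t: 11.27
eef_pos: [0.4557, 0.0281, 0.1571]
orientation: [[-0.979, 0.203, -0.003], [0.203, 0.979, -0.0], [0.002, -0.001, -1.0]]
ft_force: [-0.6, 0.2, 0.7]
width: 0.705
gripper_force: 0.0
```

```bash
cat >> h.py <<'E'
def caps(c,z=0.018):
    s=sense(); print('tcp',s['eef_pos'].round(4),'R0',s['orientation'][:,0].round(3))
    for b in blobs(c,(105,90,30),(130,255,220),z,80): print(b)
def delta(P):
    s=sense(); print('units',((s['orientation'].T@(np.array(P)-s['eef_pos']))/.03).round(3))
E
python3 -c "
from h import *
c=snap('wrist','w4'); caps(c)"
```

```text
tcp [0.4561 0.028  0.1572] R0 [-0.98   0.198  0.002]
(np.int32(659), [462.7, 78.7], [0.391, 0.183, 0.018])
(np.int32(257), [549.1, 114.7], [0.431, 0.247, 0.018])
(np.int32(636), [381.9, 146.1], [0.429, 0.117, 0.018])
(np.int32(511), [462.9, 177.7], [0.468, 0.178, 0.018])
(np.int32(417), [539.8, 209.2], [0.508, 0.239, 0.018])
(np.int32(415), [371.0, 238.0], [0.505, 0.098, 0.018])
(np.int32(399), [277.9, 249.5], [0.499, 0.018, 0.018])
```

View pics/w4.png

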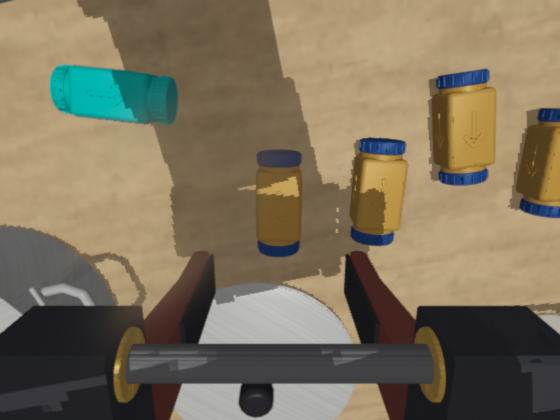

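Valve D's caps are at pixels (279,158) and (278,249), aligned between the fingers. I'll grasp it.

Request:
servo_tool(moves=[[[-0.1,0,0.6,0,0,0],[0,0,0.9,0,0,0],[0,0,0.9,0,0,0],[0,0,0.9,0,0,0],[0,0,0.8,0,0,0],[0,0,0.6,0,0,0],[0,0,0.3,0,0,0],[0,0,0,0,0,0],[0,0,0,0,0,0]]])

```text
t: 12.07
eef_pos: [0.4597, 0.0273, 0.0079]
orientation: [[-0.98, 0.199, -0.001], [0.199, 0.98, -0.0], [0.001, -0.0, -1.0]]
ft_force: [0.9, -0.5, -0.4]
width: 0.702
gripper_force: 0.0
```

Request:
servo_tool(moves=[[[0,0,0,0,0,0],[0,0,0,0,0,0],[0,0,0,0,0,0],[0,0,0,0,0,0],[0,0,0,0,0,0],[0,0,0,0,0,0],[0,0,0,0,0,0],[0,0,0,0,0,0]]], claw=-1)

```text
t: 12.73
eef_pos: [0.4606, 0.0273, 0.009]
orientation: [[-0.98, 0.2, 0.001], [0.2, 0.98, -0.0], [-0.001, 0.0, -1.0]]
ft_force: [0.2, -0.8, 6.5]
width: 0.407
gripper_force: 45.0
```

Request:
servo_tool(moves=[[[0,0,-0.3,0,0,0],[0,0,-0.6,0,0,0],[0,0,-0.6,0,0,0],[0,0,-0.3,0,0,0],[0,0,0,0,0,0],[0,0,0,0,0,0]]])

```text
t: 13.23
eef_pos: [0.4602, 0.0274, 0.0626]
orientation: [[-0.98, 0.2, 0.001], [0.2, 0.98, 0.0], [-0.001, 0.0, -1.0]]
ft_force: [-0.5, 0.1, -3.1]
width: 0.407
gripper_force: 45.0
```

```bash
python3 -c "
from h import *
for i in range(4):
  s=sense();print(s['t'],s['torque'].round(4),s['ft_force'].round(2)); capture('wrist')"
```

```text
13.2333 [0.0084 0.0034 0.0595] [-0.52  0.07 -3.06]
13.2833 [0.1015 0.0066 0.019 ] [ 0.34  0.36 -4.1 ]
13.3333 [0.0296 0.01   0.0583] [ 0.04  0.17 -3.58]
13.3833 [-0.0419  0.0186 -0.0514] [-1.07  0.74 -3.19]
```

Request:
servo_tool(moves=[[[0,0,0,0,0.155,0],[0,0,0,0,0.155,0],[0,0,0,0,0.155,0],[0,0,0,0,0,0],[0,0,0,0,0,0],[0,0,0,0,0,0],[0,0,0,0,-0.15,0],[0,0,0,0,-0.15,0],[0,0,0,0,-0.15,0],[0,0,0,0,0,0],[0,0,0,0,0,0],[0,0,0,0,0,0]]])

```text
t: 14.43
eef_pos: [0.4605, 0.0276, 0.0628]
orientation: [[-0.98, 0.2, -0.012], [0.2, 0.98, 0.003], [0.013, 0.0, -1.0]]
ft_force: [0.9, -0.1, -2.9]
width: 0.405
gripper_force: 45.0
```

```bash
cat >> h.py <<'E'
def feel(n=8):
    T=[];F=[]
    for i in range(n):
        s=sense(); R=s['orientation']; T.append(R.T@s['torque']);F.append(R.T@s['ft_force']); capture('wrist')
    T=np.array(T);F=np.array(F); print('tool torque',T.mean(0).round(4),'sd',T.std(0).round(4),'F',F.mean(0).round(2),F.std(0).round(2)); print('ty',T[:,1].round(4), 'Rz',R[:,2].round(4))
E
python3 -c "
from h import *
feel()"
```

```text
tool torque [-0.0063 -0.027  -0.0011] sd [0.0156 0.0255 0.0242] F [-0.36 -0.15  3.34] [0.52 0.5  0.48]
ty [-0.0476 -0.007  -0.0784 -0.0214 -0.0427 -0.0024  0.0009 -0.0177] Rz [-0.0121  0.0024 -0.9999]
```

Request:
servo_tool(moves=[[[0,0,0,0,-0.12,0],[0,0,0,0,-0.12,0],[0,0,0,0,-0.12,0],[0,0,0,0,-0.12,0],[0,0,0,0,0,0],[0,0,0,0,0,0],[0,0,0,0,0.15,0],[0,0,0,0,0.15,0],[0,0,0,0,0.15,0],[0,0,0,0,0,0],[0,0,0,0,0,0],[0,0,0,0,0,0]]])

```text
t: 15.83
eef_pos: [0.4608, 0.0174, 0.061]
orientation: [[-0.977, 0.212, -0.004], [0.212, 0.977, -0.03], [-0.003, -0.03, -1.0]]
ft_force: [-0.7, 0.4, -3.8]
width: 0.402
gripper_force: 45.0
```

```bash
python3 -c "
from h import *
feel()"
```

```text
tool torque [-0.0267  0.0117 -0.0085] sd [0.0313 0.048  0.0098] F [0.15 0.18 3.52] [0.42 0.66 0.53]
ty [ 0.0121  0.0794  0.0796  0.0079  0.0252 -0.0386 -0.0048 -0.0676] Rz [-0.005  -0.0299 -0.9995]
```

Request:
servo_tool(moves=[[[0,0.33,0,-0.038,0,0],[0,0,0,0,0,0],[0,0,0,0,0,0]]])

```text
t: 16.48
eef_pos: [0.4633, 0.0269, 0.0612]
orientation: [[-0.977, 0.212, 0.001], [0.212, 0.977, -0.001], [-0.001, -0.001, -1.0]]
ft_force: [0.4, 0.2, -4.5]
width: 0.409
gripper_force: 45.0
```

Request:
servo_tool(moves=[[[0.9,0,0,0,0,0]]])

```text
t: 16.57
eef_pos: [0.4426, 0.0324, 0.0619]
orientation: [[-0.977, 0.213, 0.009], [0.213, 0.977, -0.001], [-0.009, 0.001, -1.0]]
ft_force: [1.7, -0.6, -3.0]
width: 0.406
gripper_force: 45.0
```

Request:
servo_tool(moves=[[[-0.9,0,0,0,0,0]]])

```text
t: 16.65
eef_pos: [0.4477, 0.0273, 0.0583]
orientation: [[-0.977, 0.211, -0.02], [0.211, 0.977, -0.002], [0.019, -0.006, -1.0]]
ft_force: [-4.8, 0.3, -4.7]
width: 0.409
gripper_force: 45.0
```

Request:
servo_tool(moves=[[[-0.9,0,0,0,0,0]]])

```text
t: 16.73
eef_pos: [0.4852, 0.0212, 0.0602]
orientation: [[-0.977, 0.211, -0.006], [0.211, 0.977, -0.002], [0.005, -0.003, -1.0]]
ft_force: [1.5, 0.1, -2.5]
width: 0.409
gripper_force: 45.0
```

Request:
servo_tool(moves=[[[0.9,0,0,0,0,0]]])

```text
t: 16.82
eef_pos: [0.4761, 0.0262, 0.0632]
orientation: [[-0.977, 0.213, 0.018], [0.213, 0.977, -0.001], [-0.018, 0.003, -1.0]]
ft_force: [2.5, 0.3, -1.9]
width: 0.413
gripper_force: 45.0
```

Request:
servo_tool(moves=[[[0.9,0,0,0,0,0]]])

```text
t: 16.9
eef_pos: [0.4402, 0.0324, 0.0615]
orientation: [[-0.977, 0.213, 0.006], [0.213, 0.977, -0.001], [-0.006, -0.0, -1.0]]
ft_force: [-0.7, 1.0, -3.2]
width: 0.406
gripper_force: 45.0
```

Request:
servo_tool(moves=[[[-0.9,0,0,0,0,0]]])

```text
t: 16.98
eef_pos: [0.4457, 0.0272, 0.0578]
orientation: [[-0.977, 0.211, -0.023], [0.211, 0.977, -0.002], [0.022, -0.007, -1.0]]
ft_force: [-4.0, 0.2, -4.2]
width: 0.405
gripper_force: 45.0
```

Request:
servo_tool(moves=[[[-0.9,0,0,0,0,0]]])

```text
t: 17.07
eef_pos: [0.4847, 0.0212, 0.0601]
orientation: [[-0.977, 0.211, -0.006], [0.211, 0.977, -0.002], [0.006, -0.003, -1.0]]
ft_force: [2.5, 0.1, -3.1]
width: 0.407
gripper_force: 45.0
```

Request:
servo_tool(moves=[[[0.9,0,0,0,0,0]]])

```text
t: 17.15
eef_pos: [0.476, 0.0261, 0.0632]
orientation: [[-0.977, 0.213, 0.018], [0.213, 0.977, -0.001], [-0.018, 0.003, -1.0]]
ft_force: [3.2, -0.1, -2.0]
width: 0.408
gripper_force: 45.0
```

Request:
servo_tool(moves=[[[0,0,0,0,0,0]]])

```text
t: 17.23
eef_pos: [0.4608, 0.0269, 0.0607]
orientation: [[-0.977, 0.212, -0.002], [0.212, 0.977, -0.002], [0.002, -0.002, -1.0]]
ft_force: [-2.9, -0.5, -3.9]
width: 0.405
gripper_force: 45.0
```

Request:
servo_tool(moves=[[[0,0,0,0,0,0]]])

```text
t: 17.32
eef_pos: [0.4621, 0.0269, 0.0609]
orientation: [[-0.977, 0.212, -0.001], [0.212, 0.977, -0.001], [0.001, -0.002, -1.0]]
ft_force: [0.3, -0.1, -3.4]
width: 0.407
gripper_force: 45.0
```

```bash
python3 -c "
from h import *
s=sense(); print(s['joints'].round(1),s['orientation'].round(3).tolist())"
```

```text
[ 1.900e+00  2.680e+01  1.189e+02 -1.000e-01  3.430e+01 -7.570e+01] [[-0.977, 0.212, -0.001], [0.212, 0.977, -0.001], [0.001, -0.002, -1.0]]
```

Request:
servo_tool(moves=[[[0,0,0.6,0,0,0],[0,0,0.6,0,0,0],[0,0,0.3,0,0,0],[0,0,0.15,0,0,0],[0,0,0.05,0,0,0],[0,0,0,0,0,0]]])

```text
t: 17.82
eef_pos: [0.4635, 0.027, 0.0101]
orientation: [[-0.977, 0.212, 0.001], [0.212, 0.977, -0.001], [-0.001, -0.001, -1.0]]
ft_force: [-0.3, 0.2, -3.1]
width: 0.404
gripper_force: 45.0
```

Request:
servo_tool(moves=[[[0,0,0,0,0,0],[0,0,0,0,0,0],[0,0,0,0,0,0],[0,0,0,0,0,0],[0,0,0,0,0,0],[0,0,-0.2,0,0,0],[0,0,-0.8,0,0,0],[0,0,-0.8,0,0,0],[0,0,-0.8,0,0,0],[0,0,-0.6,0,0,0]]], claw=0.35)

```text
t: 18.65
eef_pos: [0.4636, 0.0271, 0.1082]
orientation: [[-0.977, 0.212, 0.003], [0.212, 0.977, -0.001], [-0.003, -0.0, -1.0]]
ft_force: [0.9, 0.2, -0.2]
width: 0.672
gripper_force: 0.0
```

Request:
servo_tool(moves=[[[0.11,0.67,0,0,0,0.02],[0.11,0.67,0,0,0,0.02],[0.11,0.67,0,0,0,0],[0.11,0.67,0,0,0,0],[0,0,0,0,0,0],[0,0,0,0,0,0]]])

```text
t: 19.15
eef_pos: [0.469, 0.1088, 0.1064]
orientation: [[-0.971, 0.241, 0.001], [0.241, 0.971, -0.001], [-0.002, -0.0, -1.0]]
ft_force: [-0.6, 0.1, 0.6]
width: 0.673
gripper_force: 0.0
```

```bash
python3 -c "
from h import *
c=snap('wrist','w5'); caps(c)"
```

```text
tcp [0.4688 0.1082 0.1063] R0 [-0.97   0.242 -0.001]
(np.int32(909), [364.1, 75.4], [0.391, 0.183, 0.018])
(np.int32(1002), [493.5, 114.8], [0.435, 0.26, 0.018])
(np.int32(469), [149.4, 180.6], [0.422, 0.03, 0.018])
(np.int32(213), [176.7, 184.0], [0.429, 0.047, 0.018])
(np.int32(694), [376.7, 194.1], [0.468, 0.178, 0.018])
(np.int32(687), [477.8, 228.4], [0.51, 0.243, 0.018])
(np.int32(560), [275.8, 268.5], [0.506, 0.097, 0.018])
```

Request:
servo_tool(moves=[[[0.1,0,0.6,0,0,0],[0,0,0.9,0,0,0],[0,0,0.9,0,0,0],[0,0,0.6,0,0,0],[0,0,0.24,0,0,0],[0,0,0,0,0,0],[0,0,0,0,0,0]]])

```text
t: 19.78
eef_pos: [0.4663, 0.1084, 0.0091]
orientation: [[-0.97, 0.244, 0.001], [0.244, 0.97, -0.001], [-0.001, -0.001, -1.0]]
ft_force: [-0.9, -0.4, 0.1]
width: 0.674
gripper_force: 0.0
```

Request:
servo_tool(moves=[[[0,0,0,0,0,0],[0,0,0,0,0,0],[0,0,0,0,0,0],[0,0,0,0,0,0],[0,0,0,0,0,0],[0,0,0,0,0,0],[0,0,0,0,0,0],[0,0,0,0,0,0]]], claw=-1)

```text
t: 20.45
eef_pos: [0.4667, 0.109, 0.0097]
orientation: [[-0.97, 0.243, 0.002], [0.243, 0.97, -0.001], [-0.002, -0.0, -1.0]]
ft_force: [-0.7, -2.5, 7.9]
width: 0.407
gripper_force: 45.0
```

Request:
servo_tool(moves=[[[0,0,-0.3,0,0,0],[0,0,-0.6,0,0,0],[0,0,-0.6,0,0,0],[0,0,-0.3,0,0,0],[0,0,0,0,0,0],[0,0,0,0,0,0],[0,0,0,0,0,0]]])

```text
t: 21.03
eef_pos: [0.4658, 0.109, 0.0625]
orientation: [[-0.97, 0.243, 0.001], [0.243, 0.97, -0.001], [-0.001, -0.001, -1.0]]
ft_force: [-0.2, 0.7, -3.3]
width: 0.408
gripper_force: 45.0
```

Request:
servo_tool(moves=[[[0.9,0,0,0,0,0]]])

```text
t: 21.12
eef_pos: [0.4445, 0.1158, 0.0628]
orientation: [[-0.97, 0.244, 0.007], [0.244, 0.97, 0.0], [-0.006, 0.002, -1.0]]
ft_force: [1.2, 0.9, -2.3]
width: 0.409
gripper_force: 45.0
```

Request:
servo_tool(moves=[[[-0.9,0,0,0,0,0]]])

```text
t: 21.2
eef_pos: [0.4528, 0.108, 0.0596]
orientation: [[-0.97, 0.241, -0.017], [0.242, 0.97, -0.004], [0.016, -0.008, -1.0]]
ft_force: [-2.3, -0.1, -4.2]
width: 0.406
gripper_force: 45.0
```

Request:
servo_tool(moves=[[[-0.9,0,0,0,0,0]]])

```text
t: 21.28
eef_pos: [0.4882, 0.1023, 0.0611]
orientation: [[-0.971, 0.241, -0.006], [0.241, 0.971, -0.002], [0.005, -0.003, -1.0]]
ft_force: [1.7, 1.8, -1.6]
width: 0.406
gripper_force: 45.0
```

Request:
servo_tool(moves=[[[0.9,0,0,0,0,0]]])

```text
t: 21.37
eef_pos: [0.4766, 0.1093, 0.0636]
orientation: [[-0.97, 0.244, 0.013], [0.244, 0.97, 0.001], [-0.013, 0.004, -1.0]]
ft_force: [2.6, 0.7, -2.1]
width: 0.407
gripper_force: 45.0
```

Request:
servo_tool(moves=[[[0.9,0,0,0,0,0]]])

```text
t: 21.45
eef_pos: [0.4421, 0.1156, 0.0621]
orientation: [[-0.97, 0.245, 0.003], [0.245, 0.97, -0.0], [-0.003, 0.0, -1.0]]
ft_force: [0.7, -0.1, -3.0]
width: 0.408
gripper_force: 45.0
```

Request:
servo_tool(moves=[[[-0.9,0,0,0,0,0]]])

```text
t: 21.53
eef_pos: [0.4512, 0.1078, 0.0591]
orientation: [[-0.97, 0.241, -0.02], [0.241, 0.97, -0.005], [0.018, -0.009, -1.0]]
ft_force: [-2.7, 0.1, -4.4]
width: 0.405
gripper_force: 45.0
```

Request:
servo_tool(moves=[[[-0.9,0,0,0,0,0]]])

```text
t: 21.62
eef_pos: [0.4878, 0.1023, 0.061]
orientation: [[-0.971, 0.241, -0.006], [0.241, 0.971, -0.002], [0.006, -0.003, -1.0]]
ft_force: [1.6, 0.5, -1.7]
width: 0.406
gripper_force: 45.0
```

Request:
servo_tool(moves=[[[0.9,0,0,0,0,0]]])

```text
t: 21.7
eef_pos: [0.4764, 0.1093, 0.0635]
orientation: [[-0.97, 0.244, 0.013], [0.244, 0.97, 0.001], [-0.012, 0.004, -1.0]]
ft_force: [3.2, 0.4, -2.2]
width: 0.405
gripper_force: 45.0
```

Request:
servo_tool(moves=[[[0,0,0,0,0,0]]])

```text
t: 21.78
eef_pos: [0.463, 0.1087, 0.0614]
orientation: [[-0.97, 0.243, -0.004], [0.243, 0.97, -0.002], [0.004, -0.003, -1.0]]
ft_force: [-1.6, 0.5, -2.4]
width: 0.409
gripper_force: 45.0
```

Request:
servo_tool(moves=[[[0,0,0,0,0,0]]])

```text
t: 21.87
eef_pos: [0.4644, 0.1088, 0.0618]
orientation: [[-0.97, 0.242, -0.002], [0.242, 0.97, -0.001], [0.002, -0.002, -1.0]]
ft_force: [0.9, -0.4, -2.6]
width: 0.408
gripper_force: 45.0
```

```bash
cat >> h.py <<'E'
def jt(n=4):
    for i in range(n):
        s=sense(); print(s['t'],s['joint_torque'].round(4),s['joints'].round(3)[4], s['eef_pos'].round(4),s['orientation'][:,2].round(4)); capture('top')
E
python3 -c "
from h import *
jt()"
```

```text
21.8667 [ 1.25900e-01 -4.67711e+01 -1.51675e+01  2.79000e-02  1.14600e-01
  6.51000e-02] 35.51 [0.4644 0.1088 0.0618] [-0.0025 -0.0015 -1.    ]
21.9167 [ 1.04500e-01 -4.65786e+01 -1.49802e+01  1.31000e-02  1.53000e-01
  1.75000e-02] 35.494 [0.4654 0.1089 0.0621] [-9.0e-04 -1.2e-03 -1.0e+00]
21.9667 [ 8.78000e-02 -4.65448e+01 -1.51366e+01  9.50000e-03  1.26700e-01
  1.50000e-03] 35.485 [0.466  0.109  0.0623] [ 1.e-04 -1.e-03 -1.e+00]
22.0167 [ 6.63000e-02 -4.65522e+01 -1.53307e+01  7.00000e-03  9.59000e-02
 -3.10000e-03] 35.484 [0.4664 0.109  0.0626] [ 8.e-04 -8.e-04 -1.e+00]
```

Request:
servo_tool(moves=[[[0,0,0,0,0.1,0],[0,0,0,0,0.1,0],[0,0,0,0,0,0],[0,0,0,0,0,0],[0,0,0,0,0,0],[0,0,0,0,0,0],[0,0,0,0,0,0],[0,0,0,0,-0.08,0],[0,0,0,0,-0.06,0],[0,0,0,0,-0.03,0],[0,0,0,0,-0.02,0],[0,0,0,0,-0.01,0]]])

```text
t: 23.07
eef_pos: [0.4656, 0.1092, 0.0631]
orientation: [[-0.97, 0.242, 0.002], [0.242, 0.97, -0.001], [-0.002, -0.0, -1.0]]
ft_force: [0.1, -0.6, -2.5]
width: 0.407
gripper_force: 45.0
```

Request:
servo_tool(moves=[[[0,0,0,0,0,0],[0,0,0,0,0,0],[0,0,0,0,0,0],[0,0,0,0,0,0],[0,0,0,0,0,0],[0,0,0,0,0,0]]])

```text
t: 23.57
eef_pos: [0.4664, 0.109, 0.0628]
orientation: [[-0.97, 0.243, 0.001], [0.243, 0.97, -0.001], [-0.001, -0.0, -1.0]]
ft_force: [-0.8, 0.4, -2.7]
width: 0.407
gripper_force: 45.0
```

```bash
python3 -c "
from h import *
jt(3)"
```

```text
23.5667 [ 6.40000e-03 -4.66828e+01 -1.57187e+01  6.30000e-03  5.64000e-02
 -1.40000e-03] 35.496 [0.4664 0.109  0.0628] [ 1.1e-03 -7.0e-04 -1.0e+00]
23.6167 [-2.10000e-03 -4.66662e+01 -1.57164e+01  5.90000e-03  5.62000e-02
 -1.00000e-03] 35.491 [0.4664 0.109  0.0628] [ 1.1e-03 -7.0e-04 -1.0e+00]
23.6667 [-6.90000e-03 -4.66534e+01 -1.57118e+01  5.40000e-03  5.62000e-02
 -8.00000e-04] 35.492 [0.4663 0.109  0.0628] [ 1.e-03 -7.e-04 -1.e+00]
```

Request:
servo_tool(moves=[[[0,0,0,0,-0.1,0],[0,0,0,0,-0.1,0],[0,0,0,0,0,0],[0,0,0,0,0,0],[0,0,0,0,0,0],[0,0,0,0,0,0],[0,0,0,0,0,0],[0,0,0,0,0.08,0],[0,0,0,0,0.06,0],[0,0,0,0,0.03,0],[0,0,0,0,0.02,0],[0,0,0,0,0.01,0]]])

```text
t: 24.72
eef_pos: [0.467, 0.1089, 0.0629]
orientation: [[-0.97, 0.244, 0.001], [0.244, 0.97, -0.0], [-0.001, -0.0, -1.0]]
ft_force: [-0.9, -0.2, -3.4]
width: 0.408
gripper_force: 45.0
```

Request:
servo_tool(moves=[[[0,0,0,0,0,0],[0,0,0,0,0,0],[0,0,0,0,0,0],[0,0,0,0,0,0],[0,0,0,0,0,0],[0,0,0,0,0,0]]])

```text
t: 25.22
eef_pos: [0.4661, 0.1091, 0.0629]
orientation: [[-0.97, 0.243, 0.001], [0.243, 0.97, -0.001], [-0.001, -0.0, -1.0]]
ft_force: [-0.8, 0.1, -3.2]
width: 0.405
gripper_force: 45.0
```

```bash
python3 -c "
from h import *
jt(3)"
```

```text
25.2167 [-4.20000e-03 -4.65890e+01 -1.56257e+01  1.10000e-02  8.45000e-02
  1.40000e-03] 35.479 [0.4661 0.1091 0.0629] [ 1.2e-03 -7.0e-04 -1.0e+00]
25.2667 [ 3.10000e-03 -4.66021e+01 -1.56285e+01  1.16000e-02  8.46000e-02
  1.10000e-03] 35.483 [0.4661 0.1091 0.0629] [ 1.2e-03 -7.0e-04 -1.0e+00]
25.3167 [ 1.04000e-02 -4.66121e+01 -1.56337e+01  1.21000e-02  8.45000e-02
  8.00000e-04] 35.484 [0.4662 0.1091 0.0629] [ 1.3e-03 -7.0e-04 -1.0e+00]
```

The joint-5 torque steps by 0.028 N m when the end that was tipped down changes, so C's ball rolls. I'm taking C over the tub.

Request:
servo_tool(moves=[[[0,0,-0.6,0,0,0],[0,0,-0.9,0,0,0],[0,0,-0.74,0,0,0],[0,0,0,0,0,0]]])

```text
t: 25.7
eef_pos: [0.4686, 0.1097, 0.1335]
orientation: [[-0.97, 0.243, 0.007], [0.243, 0.97, 0.001], [-0.007, 0.002, -1.0]]
ft_force: [1.2, 1.3, -1.6]
width: 0.408
gripper_force: 45.0
```

Request:
servo_tool(moves=[[[-0.68,0.7,0,0,0,0],[-0.68,0.7,0,0,0,0],[-0.68,0.7,0,0,0,0],[-0.68,0.7,0,0,0,0],[-0.68,0.7,0,0,0,0],[-0.68,0.7,0,0,0,0],[-0.68,0.7,0,0,0,0],[-0.68,0.7,0,0,0,0],[0,0,0,0,0,-0.102],[0,0,0,0,0,-0.102],[0,0,0,0,0,0],[0,0,0,0,0,0]]])

```text
t: 26.7
eef_pos: [0.6645, 0.2322, 0.1286]
orientation: [[-0.996, 0.087, -0.001], [0.087, 0.996, -0.001], [0.001, -0.001, -1.0]]
ft_force: [-0.2, 1.2, -1.8]
width: 0.408
gripper_force: 45.0
```

```bash
python3 -c "
from h import *
c=snap('wrist','w6'); s=sense();print(s['eef_pos'],s['orientation'][:,0])
for p in [(.663,.2,.002),(.728,.281,.05),(.591,.121,.05),(.611,.287,.05),(.72,.111,.05)]: 
  q=proj(c,p); print(q); cv2.circle(c['img'],tuple(int(x) for x in q),3,(255,0,0),-1)
cv2.imwrite('pics/w6b.png',c['img'][:,:,::-1])
"
```

```text
[0.6645953  0.23216579 0.12909968] [-9.96157410e-01  8.75807424e-02  1.66653920e-04]
[238.9204023  205.07197884]
[354.63464671 300.54453278]
[ 91.85039064 125.9922041 ]
[358.59612971 134.84072543]
[119.21197174 308.77283094]
```

View pics/w6b.png

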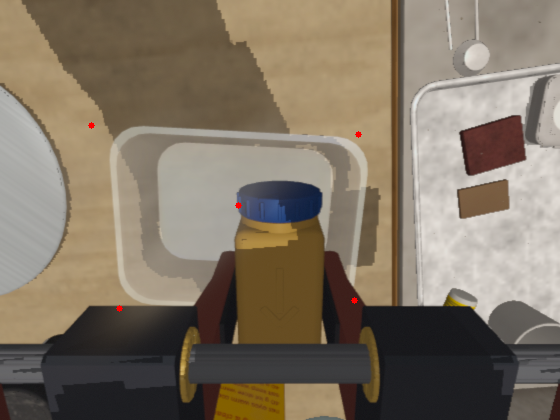

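The wrist view shows the tub floor spanning about (158..328, 143..260), which agrees with my estimate. I'll lower C in its right half and release with a small opening.

Request:
servo_tool(moves=[[[0,-0.1,0.5,0,0,0],[0,0,0.8,0,0,0],[0,0,0.8,0,0,0],[0,0,0.8,0,0,0],[0,0,0.5,0,0,0],[0,0,0.3,0,0,0],[0,0,0.05,0,0,0],[0,0,0,0,0,0],[0,0,0,0,0,0]]])

```text
t: 27.5
eef_pos: [0.6661, 0.2296, 0.019]
orientation: [[-0.996, 0.085, 0.003], [0.085, 0.996, -0.0], [-0.003, 0.0, -1.0]]
ft_force: [-0.4, 0.6, -2.0]
width: 0.409
gripper_force: 45.0
```

Request:
servo_tool(moves=[[[0,0,0,0,0,0],[0,0,0,0,0,0],[0,0,0,0,0,0],[0,0,0,0,0,0],[0,0,-0.3,0,0,0],[0,0,-0.9,0,0,0],[0,0,-0.9,0,0,0],[0,0,-0.9,0,0,0],[0,0,-0.5,0,0,0]]], claw=0.05)

```text
t: 28.25
eef_pos: [0.6665, 0.23, 0.1268]
orientation: [[-0.996, 0.085, 0.005], [0.085, 0.996, 0.001], [-0.005, 0.001, -1.0]]
ft_force: [0.5, 0.7, 1.0]
width: 0.521
gripper_force: 0.0
```

```bash
python3 -c "
from h import *
delta([.463,.0265,.118])"
```

```text
units [ 6.185 -7.335  0.254]
```

Request:
servo_tool(moves=[[[0.69,-0.815,0,0,0,0],[0.69,-0.815,0,0,0,0],[0.69,-0.815,0,0,0,0],[0.69,-0.815,0,0,0,0],[0.69,-0.815,0,0,0,0],[0.69,-0.815,0,0,0,0],[0.69,-0.815,0,0,0,0],[0.69,-0.815,0,0,0,0],[0.69,-0.815,0,0,0,0],[0,0,0.3,0,0,0.082],[0,0,0,0,0,0.082],[0,0,0,0,0,0]]], claw=0.35)

```text
t: 29.25
eef_pos: [0.4603, 0.0256, 0.1138]
orientation: [[-0.976, 0.216, 0.001], [0.216, 0.976, -0.001], [-0.001, -0.0, -1.0]]
ft_force: [-0.2, -0.9, 0.1]
width: 0.679
gripper_force: 0.0
```

```bash
python3 -c "
from h import *
c=snap('wrist','w7'); caps(c)
a=cv2.resize(c['img'],(420,315)); b=cv2.resize(snap('scene','s7')['img'][130:300,130:420],None,fx=1.3,fy=1.3)
o=np.zeros((315,800,3),np.uint8);o[:,:420]=a;o[:b.shape[0],420:420+b.shape[1]]=b[:,:380];cv2.imwrite('pics/m7.png',o[:,:,::-1])"
```

```text
tcp [0.4608 0.0258 0.1139] R0 [-0.977  0.212 -0.002]
(np.int32(991), [497.0, 63.1], [0.391, 0.183, 0.018])
(np.int32(333), [294.4, 166.6], [0.429, 0.043, 0.018])
(np.int32(735), [495.9, 180.4], [0.468, 0.178, 0.018])
(np.int32(524), [282.0, 269.6], [0.503, 0.018, 0.018])
```

View pics/m7.png

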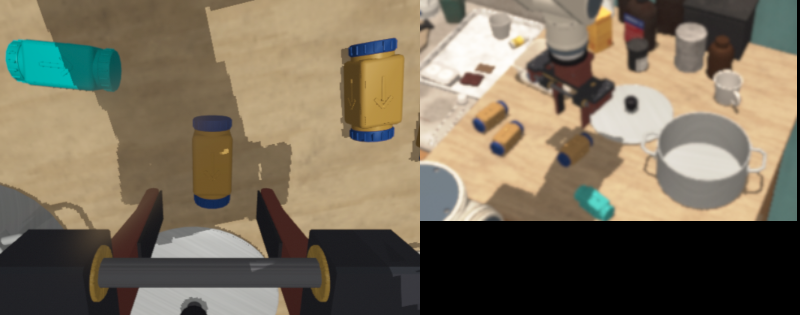

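D lies between the fingers, with caps at (211,123) and (211,201) in the montage. I'll grasp it and run the tilt test.

Request:
servo_tool(moves=[[[0,0,0.6,0,0,0],[0,0,0.9,0,0,0],[0,0,0.9,0,0,0],[0,0,0.7,0,0,0],[0,0,0.4,0,0,0],[0,0,0,0,0,0],[0,0,0,0,0,0]]])

```text
t: 29.93
eef_pos: [0.4607, 0.0262, 0.0084]
orientation: [[-0.978, 0.211, -0.0], [0.211, 0.978, -0.001], [-0.0, -0.001, -1.0]]
ft_force: [0.9, 0.2, 0.3]
width: 0.672
gripper_force: 0.0
```

Request:
servo_tool(moves=[[[0,0,0,0,0,0],[0,0,0,0,0,0],[0,0,0,0,0,0],[0,0,0,0,0,0],[0,0,0,0,0,0],[0,0,0,0,0,0],[0,0,0,0,0,0],[0,0,0,0,0,0]]], claw=-1)

```text
t: 30.6
eef_pos: [0.4616, 0.0262, 0.0095]
orientation: [[-0.977, 0.212, 0.003], [0.212, 0.977, -0.0], [-0.003, 0.0, -1.0]]
ft_force: [-0.6, 2.3, 7.8]
width: 0.409
gripper_force: 45.0
```

Request:
servo_tool(moves=[[[0,0,-0.3,0,0,0],[0,0,-0.6,0,0,0],[0,0,-0.6,0,0,0],[0,0,-0.3,0,0,0],[0,0,0,0,0,0],[0,0,0,0,0,0],[0,0,0,0,0,0]]])

```text
t: 31.18
eef_pos: [0.4602, 0.0259, 0.0622]
orientation: [[-0.977, 0.212, 0.0], [0.212, 0.977, -0.001], [-0.001, -0.001, -1.0]]
ft_force: [-1.0, -0.1, -2.5]
width: 0.406
gripper_force: 45.0
```

Request:
servo_tool(moves=[[[0,0,0,0,0.1,0],[0,0,0,0,0.1,0],[0,0,0,0,0,0],[0,0,0,0,0,0],[0,0,0,0,0,0],[0,0,0,0,0,0],[0,0,0,0,0,0],[0,0,0,0,-0.08,0],[0,0,0,0,-0.06,0],[0,0,0,0,-0.03,0],[0,0,0,0,-0.02,0],[0,0,0,0,-0.01,0]]])

```text
t: 32.18
eef_pos: [0.4601, 0.0261, 0.0628]
orientation: [[-0.977, 0.212, 0.002], [0.212, 0.977, -0.001], [-0.002, -0.001, -1.0]]
ft_force: [0.1, 0.5, -2.1]
width: 0.409
gripper_force: 45.0
```

Request:
servo_tool(moves=[[[0,0,0,0,0,0],[0,0,0,0,0,0],[0,0,0,0,0,0],[0,0,0,0,0,0],[0,0,0,0,0,0],[0,0,0,0,0,0]]])

```text
t: 32.68
eef_pos: [0.4609, 0.0259, 0.0626]
orientation: [[-0.977, 0.212, 0.001], [0.212, 0.977, -0.001], [-0.001, -0.0, -1.0]]
ft_force: [0.2, -0.8, -2.5]
width: 0.407
gripper_force: 45.0
```

```bash
python3 -c "
from h import *
jt(2)"
```

```text
32.6833 [ 2.40000e-03 -4.54657e+01 -1.52476e+01  6.00000e-04  6.99000e-02
 -8.00000e-04] 34.299 [0.4609 0.0259 0.0626] [ 1.1e-03 -7.0e-04 -1.0e+00]
32.7333 [-3.00000e-03 -4.54494e+01 -1.52450e+01  4.00000e-04  6.98000e-02
 -6.00000e-04] 34.299 [0.4609 0.0259 0.0626] [ 1.1e-03 -7.0e-04 -1.0e+00]
```

Request:
servo_tool(moves=[[[0,0,0,0,-0.1,0],[0,0,0,0,-0.1,0],[0,0,0,0,0,0],[0,0,0,0,0,0],[0,0,0,0,0,0],[0,0,0,0,0,0],[0,0,0,0,0,0],[0,0,0,0,0.08,0],[0,0,0,0,0.06,0],[0,0,0,0,0.03,0],[0,0,0,0,0.02,0],[0,0,0,0,0.01,0]]])

```text
t: 33.78
eef_pos: [0.4615, 0.0258, 0.0626]
orientation: [[-0.977, 0.213, 0.001], [0.213, 0.977, -0.0], [-0.001, -0.0, -1.0]]
ft_force: [1.0, -0.8, -2.9]
width: 0.409
gripper_force: 45.0
```

Request:
servo_tool(moves=[[[0,0,0,0,0,0],[0,0,0,0,0,0],[0,0,0,0,0,0],[0,0,0,0,0,0],[0,0,0,0,0,0],[0,0,0,0,0,0]]])

```text
t: 34.28
eef_pos: [0.4606, 0.026, 0.0627]
orientation: [[-0.977, 0.212, 0.001], [0.212, 0.977, -0.001], [-0.001, -0.0, -1.0]]
ft_force: [0.3, 0.2, -3.4]
width: 0.404
gripper_force: 45.0
```

```bash
python3 -c "
from h import *
jt(2)"
```

```text
34.2833 [-2.60000e-03 -4.53951e+01 -1.51756e+01 -1.30000e-03  7.03000e-02
  8.00000e-04] 34.285 [0.4606 0.026  0.0627] [ 1.2e-03 -7.0e-04 -1.0e+00]
34.3333 [ 3.20000e-03 -4.54093e+01 -1.51788e+01 -9.00000e-04  7.04000e-02
  6.00000e-04] 34.288 [0.4607 0.026  0.0627] [ 1.2e-03 -7.0e-04 -1.0e+00]
```

D shows no change (0.0005 N m), so its ball is stuck and it goes in the pot.

Request:
servo_tool(moves=[[[0,0,-0.5,0,0,0],[0,0,-0.9,0,0,0],[0,0,-0.9,0,0,0],[0,0,-0.9,0,0,0],[0,0,-0.5,0,0,0],[0,0,0,0,0,0]]])

```text
t: 34.88
eef_pos: [0.4627, 0.0261, 0.1767]
orientation: [[-0.977, 0.212, 0.007], [0.212, 0.977, -0.001], [-0.007, 0.001, -1.0]]
ft_force: [0.6, -0.5, -4.1]
width: 0.403
gripper_force: 45.0
```

Request:
servo_tool(moves=[[[-0.455,-0.9,0,0,0,0],[-0.455,-0.9,0,0,0,0],[-0.455,-0.9,0,0,0,0],[-0.455,-0.9,0,0,0,0],[-0.455,-0.9,0,0,0,0],[-0.455,-0.9,0,0,0,0],[-0.455,-0.9,0,0,0,0],[-0.455,-0.9,0,0,0,0],[0,0,0,0,0,0],[0,0,0,0,0,0]]])

```text
t: 35.72
eef_pos: [0.5209, -0.2092, 0.1721]
orientation: [[-0.977, 0.215, -0.001], [0.215, 0.977, 0.0], [0.001, 0.0, -1.0]]
ft_force: [-0.4, 0.5, -3.5]
width: 0.405
gripper_force: 45.0
```

Request:
servo_tool(moves=[[[0,0,0.5,0,0,0],[0,0,0.9,0,0,0],[0,0,0.9,0,0,0],[0,0,0.9,0,0,0],[0,0,0.6,0,0,0],[0,0,0.4,0,0,0],[0,0,0.3,0,0,0],[0,0,0,0,0,0],[0,0,0,0,0,0]]])

```text
t: 36.47
eef_pos: [0.5217, -0.2079, 0.0389]
orientation: [[-0.977, 0.212, 0.001], [0.212, 0.977, -0.001], [-0.001, -0.0, -1.0]]
ft_force: [0.2, 0.1, -3.5]
width: 0.405
gripper_force: 45.0
```

Request:
servo_tool(moves=[[[0,0,0.3,0,0,0],[0,0,0.1,0,0,0],[0,0,0,0,0,0]]])

```text
t: 36.72
eef_pos: [0.5215, -0.2083, 0.0267]
orientation: [[-0.977, 0.212, 0.001], [0.212, 0.977, -0.001], [-0.001, -0.0, -1.0]]
ft_force: [-1.2, -0.8, -2.5]
width: 0.405
gripper_force: 45.0
```

Request:
servo_tool(moves=[[[0,0,0,0,0,0],[0,0,0,0,0,0],[0,0,0,0,0,0],[0,0,0,0,0,0],[0,0,0,0,0,0],[0,0,-0.4,0,0,0],[0,0,-0.9,0,0,0],[0,0,-0.9,0,0,0],[0,0,-0.9,0,0,0],[0,0,-0.9,0,0,0],[0,0,-0.5,0,0,0],[0,0,0,0,0,0]]], claw=0.3)

```text
t: 37.72
eef_pos: [0.5237, -0.2091, 0.1665]
orientation: [[-0.977, 0.212, 0.008], [0.212, 0.977, -0.004], [-0.009, -0.002, -1.0]]
ft_force: [0.9, 0.2, -0.1]
width: 0.651
gripper_force: 0.0
```

```bash
python3 -c "
from h import *
c=snap('wrist','w8'); caps(c,.022); delta([.43,.181,.12])"
```

```text
tcp [ 0.5227 -0.2087  0.1644] R0 [-0.977  0.212 -0.006]
(np.int32(133), [295.1, 148.6], [0.487, -0.188, 0.022])
(np.int32(387), [280.6, 238.8], [0.561, -0.216, 0.022])
units [ 5.786 12.04   1.43 ]
```

Request:
servo_tool(moves=[[[0.48,1,0,0,0,0],[0.48,1,0,0,0,0],[0.48,1,0,0,0,0],[0.48,1,0,0,0,0],[0.48,1,0,0,0,0],[0.48,1,0,0,0,0],[0.48,1,0,0,0,0],[0.48,1,0,0,0,0],[0.48,1,0,0,0,0],[0.48,1,0,0,0,0],[0.48,1,0,0,0,0],[0.48,1,0,0,0,0]]])

```text
t: 38.77
eef_pos: [0.4275, 0.1814, 0.1605]
orientation: [[-0.977, 0.212, -0.001], [0.212, 0.977, -0.001], [0.0, -0.002, -1.0]]
ft_force: [-0.1, 0.1, -0.1]
width: 0.649
gripper_force: 0.0
```

Request:
servo_tool(moves=[[[0,0,0.5,0,0,-0.095],[0,0,0.5,0,0,-0.095],[0,0,0.4,0,0,0],[0,0,0,0,0,0],[0,0,0,0,0,0]]])

```text
t: 39.18
eef_pos: [0.428, 0.1799, 0.1184]
orientation: [[-0.998, 0.065, -0.002], [0.065, 0.998, -0.002], [0.002, -0.002, -1.0]]
ft_force: [-0.2, -0.8, 0.6]
width: 0.648
gripper_force: 0.0
```

```bash
python3 -c "
from h import *
c=snap('wrist','w9'); caps(c)"
```

```text
tcp [0.4287 0.18   0.1191] R0 [-0.998  0.065  0.   ]
(np.int32(968), [300.2, 202.4], [0.421, 0.195, 0.018])
(np.int32(956), [389.0, 215.7], [0.435, 0.26, 0.018])
(np.int32(437), [299.3, 302.0], [0.502, 0.191, 0.018])
```

View pics/w9.png

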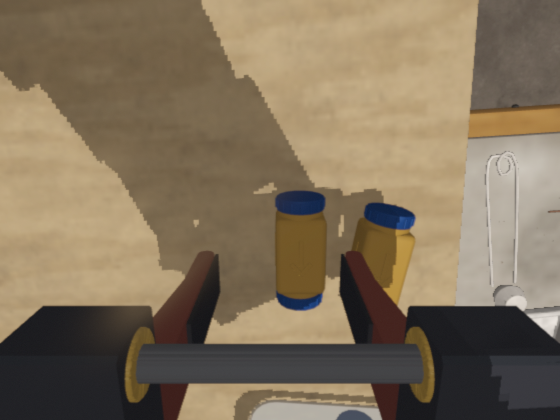

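The picture shows that B was knocked aside, with its caps now at (300,202) and (299,302), close to A. I'll re-aim with a narrower opening.

Request:
servo_tool(moves=[[[-0.5,0.22,0,0,0,0],[-0.57,0.22,0,0,0,0],[0,0,0,0,0,0],[0,0,0,0,0,0]]], claw=0.02)

```text
t: 39.57
eef_pos: [0.4627, 0.1913, 0.12]
orientation: [[-0.998, 0.066, 0.002], [0.066, 0.998, -0.0], [-0.002, -0.0, -1.0]]
ft_force: [0.3, 0.1, -0.4]
width: 0.512
gripper_force: 0.0
```

```bash
python3 -c "
from h import *
c=snap('wrist','w10'); caps(c)"
```

```text
tcp [0.4617 0.191  0.1198] R0 [-0.998  0.065 -0.001]
(np.int32(86), [301.2, 153.0], [0.421, 0.21, 0.018])
(np.int32(836), [372.3, 167.7], [0.434, 0.259, 0.018])
(np.int32(507), [281.1, 257.6], [0.499, 0.19, 0.018])
(np.int32(162), [363.8, 270.4], [0.514, 0.253, 0.018])
(np.int32(176), [341.4, 408.5], [0.645, 0.234, 0.018])
```

Request:
servo_tool(moves=[[[0,0.03,0.6,0,0,0],[0,0,0.9,0,0,0],[0,0,0.9,0,0,0],[0,0,0.8,0,0,0],[0,0,0.5,0,0,0],[0,0,0,0,0,0],[0,0,0,0,0,0]]])

```text
t: 40.2
eef_pos: [0.4609, 0.1916, 0.0083]
orientation: [[-0.998, 0.065, -0.001], [0.065, 0.998, -0.002], [0.001, -0.002, -1.0]]
ft_force: [0.5, 0.5, 1.0]
width: 0.509
gripper_force: 0.0
```

Request:
servo_tool(moves=[[[0,0,0,0,0,0],[0,0,0,0,0,0],[0,0,0,0,0,0],[0,0,0,0,0,0],[0,0,0,0,0,0],[0,0,0,0,0,0]]], claw=-1)

```text
t: 40.7
eef_pos: [0.4628, 0.1924, 0.0098]
orientation: [[-0.998, 0.065, 0.003], [0.065, 0.998, -0.0], [-0.003, 0.0, -1.0]]
ft_force: [-1.6, -0.6, 7.2]
width: 0.407
gripper_force: 45.0
```

Request:
servo_tool(moves=[[[0,0,-0.3,0,0,0],[0,0,-0.6,0,0,0],[0,0,-0.6,0,0,0],[0,0,-0.3,0,0,0],[0,0,0,0,0,0],[0,0,0,0,0,0],[0,0,0,0,0,0]]])

```text
t: 41.28
eef_pos: [0.4617, 0.192, 0.0621]
orientation: [[-0.998, 0.065, 0.001], [0.065, 0.998, -0.001], [-0.001, -0.001, -1.0]]
ft_force: [0.2, 0.1, -2.7]
width: 0.404
gripper_force: 45.0
```

Request:
servo_tool(moves=[[[0,0,0,0,0.1,0],[0,0,0,0,0.1,0],[0,0,0,0,0,0],[0,0,0,0,0,0],[0,0,0,0,0,0],[0,0,0,0,0,0],[0,0,0,0,0,0],[0,0,0,0,-0.08,0],[0,0,0,0,-0.06,0],[0,0,0,0,-0.03,0],[0,0,0,0,-0.02,0],[0,0,0,0,-0.01,0]]])

```text
t: 42.28
eef_pos: [0.4614, 0.1923, 0.0627]
orientation: [[-0.998, 0.064, 0.002], [0.064, 0.998, -0.001], [-0.002, -0.001, -1.0]]
ft_force: [-0.3, -0.2, -2.1]
width: 0.409
gripper_force: 45.0
```

Request:
servo_tool(moves=[[[0,0,0,0,0,0],[0,0,0,0,0,0],[0,0,0,0,0,0],[0,0,0,0,0,0],[0,0,0,0,0,0],[0,0,0,0,0,0]]])

```text
t: 42.78
eef_pos: [0.4623, 0.1921, 0.0625]
orientation: [[-0.998, 0.065, 0.001], [0.065, 0.998, -0.001], [-0.001, -0.001, -1.0]]
ft_force: [-0.1, -0.3, -2.6]
width: 0.405
gripper_force: 45.0
```

```bash
python3 -c "
from h import *
jt(2)"
```

```text
42.7833 [ 6.30000e-03 -4.88038e+01 -1.64939e+01  1.16000e-02  8.01000e-02
 -1.60000e-03] 36.911 [0.4623 0.1921 0.0625] [ 1.1e-03 -7.0e-04 -1.0e+00]
42.8333 [-4.30000e-03 -4.87863e+01 -1.64914e+01  1.09000e-02  7.96000e-02
 -1.30000e-03] 36.91 [0.4622 0.1921 0.0625] [ 1.1e-03 -7.0e-04 -1.0e+00]
```

Request:
servo_tool(moves=[[[0,0,0,0,-0.1,0],[0,0,0,0,-0.1,0],[0,0,0,0,0,0],[0,0,0,0,0,0],[0,0,0,0,0,0],[0,0,0,0,0,0],[0,0,0,0,0,0],[0,0,0,0,0.08,0],[0,0,0,0,0.06,0],[0,0,0,0,0.03,0],[0,0,0,0,0.02,0],[0,0,0,0,0.01,0]]])

```text
t: 43.88
eef_pos: [0.4629, 0.1922, 0.0625]
orientation: [[-0.998, 0.065, 0.001], [0.065, 0.998, -0.0], [-0.001, -0.0, -1.0]]
ft_force: [-0.2, 0.3, -2.1]
width: 0.405
gripper_force: 45.0
```

Request:
servo_tool(moves=[[[0,0,0,0,0,0],[0,0,0,0,0,0],[0,0,0,0,0,0],[0,0,0,0,0,0],[0,0,0,0,0,0],[0,0,0,0,0,0]]])

```text
t: 44.38
eef_pos: [0.462, 0.1923, 0.0626]
orientation: [[-0.998, 0.064, 0.001], [0.064, 0.998, -0.001], [-0.001, -0.001, -1.0]]
ft_force: [-0.3, -0.9, -1.0]
width: 0.407
gripper_force: 45.0
```

```bash
python3 -c "
from h import *
jt(2); print(sense()['width']); delta([.661,.168,.129])"
```

```text
44.3833 [-4.40000e-03 -4.87345e+01 -1.64285e+01  8.30000e-03  8.00000e-02
  1.00000e-03] 36.897 [0.462  0.1923 0.0626] [ 1.3e-03 -7.0e-04 -1.0e+00]
44.4333 [ 4.50000e-03 -4.87472e+01 -1.64316e+01  9.00000e-03  8.00000e-02
  6.00000e-04] 36.899 [0.462  0.1922 0.0626] [ 1.3e-03 -7.0e-04 -1.0e+00]
0.4057468526183081
units [-6.673 -0.38  -2.206]
```

B is stuck as well (a change of 0.0002 N m), so it goes in the pot beside D.

Request:
servo_tool(moves=[[[0,0,-0.5,0,0,0],[0,0,-0.9,0,0,0],[0,0,-0.9,0,0,0],[0,0,-0.9,0,0,0],[0,0,-0.5,0,0,0],[0,0,0,0,0,0]]])

```text
t: 44.98
eef_pos: [0.464, 0.1931, 0.1768]
orientation: [[-0.998, 0.065, 0.007], [0.065, 0.998, 0.002], [-0.007, 0.002, -1.0]]
ft_force: [0.1, 0.5, -1.9]
width: 0.407
gripper_force: 45.0
```

Request:
servo_tool(moves=[[[-0.18,-0.95,0,0,0,0],[-0.18,-0.95,0,0,0,0],[-0.18,-0.95,0,0,0,0],[-0.18,-0.95,0,0,0,0],[-0.18,-0.95,0,0,0,0],[-0.18,-0.95,0,0,0,0],[-0.18,-0.95,0,0,0,0],[-0.18,-0.95,0,0,0,0],[-0.18,-0.95,0,0,0,0],[-0.18,-0.95,0,0,0,0],[-0.18,-0.95,0,0,0,0],[-0.18,-0.95,0,0,0,0]]])

```text
t: 45.98
eef_pos: [0.5037, -0.1544, 0.1723]
orientation: [[-0.998, 0.065, -0.001], [0.065, 0.998, -0.0], [0.001, -0.0, -1.0]]
ft_force: [0.2, -0.1, -2.6]
width: 0.409
gripper_force: 45.0
```

Request:
servo_tool(moves=[[[-0.18,-0.95,0,0,0,0],[-0.18,-0.95,0,0,0,0],[-0.18,-0.95,0,0,0,0],[-0.18,-0.9,0,0,0,0],[0,0,0,0,0,0.095],[0,0,0,0,0,0.095],[0,0,0,0,0,0],[0,0,0,0,0,0]]])

```text
t: 46.65
eef_pos: [0.5181, -0.2665, 0.1725]
orientation: [[-0.978, 0.21, -0.001], [0.21, 0.978, 0.0], [0.001, 0.0, -1.0]]
ft_force: [-0.5, -0.6, -2.3]
width: 0.406
gripper_force: 45.0
```

Request:
servo_tool(moves=[[[0,0,0.5,0,0,0],[0,0,0.9,0,0,0],[0,0,0.9,0,0,0],[0,0,0.9,0,0,0],[0,0,0.6,0,0,0],[0,0,0.4,0,0,0],[0,0,0.3,0,0,0],[0,0,0,0,0,0],[0,0,0,0,0,0]]])

```text
t: 47.4
eef_pos: [0.5193, -0.2669, 0.0391]
orientation: [[-0.977, 0.211, 0.001], [0.211, 0.977, -0.001], [-0.001, -0.0, -1.0]]
ft_force: [0.0, -0.6, -2.6]
width: 0.407
gripper_force: 45.0
```

Request:
servo_tool(moves=[[[0,0,0.3,0,0,0],[0,0,0.1,0,0,0],[0,0,0,0,0,0]]])

```text
t: 47.65
eef_pos: [0.5189, -0.2669, 0.0268]
orientation: [[-0.977, 0.212, 0.001], [0.212, 0.977, -0.001], [-0.001, -0.0, -1.0]]
ft_force: [-0.1, -0.0, -2.5]
width: 0.41
gripper_force: 45.0
```

Request:
servo_tool(moves=[[[0,0,0,0,0,0],[0,0,0,0,0,0],[0,0,0,0,0,0],[0,0,0,0,0,0],[0,0,-0.4,0,0,0],[0,0,-0.9,0,0,0],[0,0,-0.9,0,0,0],[0,0,-0.9,0,0,0],[0,0,-0.9,0,0,0],[0,0,-0.5,0,0,0],[0,0,0,0,0,0]]], claw=0.05)

```text
t: 48.57
eef_pos: [0.521, -0.2681, 0.1668]
orientation: [[-0.977, 0.212, 0.008], [0.212, 0.977, -0.004], [-0.009, -0.003, -1.0]]
ft_force: [0.4, 0.3, 0.4]
width: 0.523
gripper_force: 0.0
```

```bash
python3 -c "
from h import *
c=snap('wrist','w11'); caps(c,.022)"
```

```text
tcp [ 0.52   -0.2675  0.1646] R0 [-0.977  0.212 -0.006]
(np.int32(623), [352.8, 135.6], [0.484, -0.2, 0.022])
(np.int32(404), [347.9, 227.3], [0.561, -0.216, 0.022])
(np.int32(393), [281.2, 233.6], [0.554, -0.274, 0.022])
```

Request:
servo_tool(moves=[[[0.3,0.98,0,0,0,0],[0.3,0.98,0,0,0,0],[0.3,0.98,0,0,0,0],[0.3,0.98,0,0,0,0],[0.3,0.98,0,0,0,0],[0.3,0.98,0,0,0,0],[0.3,0.98,0,0,0,0],[0.3,0.98,0,0,0,0],[0.3,0.98,0,0,0,0],[0.3,0.98,0,0,0,0],[0.3,0.98,0,0,0,0],[0.3,0.98,0,0,0,0]]], claw=0.35)

```text
t: 49.62
eef_pos: [0.4869, 0.1021, 0.1606]
orientation: [[-0.977, 0.212, -0.001], [0.212, 0.977, -0.001], [0.001, -0.001, -1.0]]
ft_force: [-0.4, 0.3, 0.8]
width: 0.676
gripper_force: 0.0
```

Request:
servo_tool(moves=[[[0.3,0.98,0,0,0,0],[0.3,0.98,0,0,0,0],[0.3,0.98,0,0,0,0],[0.3,0.98,0,0,0,0],[0.3,0.9,0,0,0,0],[0,0,0.8,0,0,0],[0,0,0.7,0,0,0],[0,0,0,0,0,0],[0,0,0,0,0,0]]])

```text
t: 50.37
eef_pos: [0.4734, 0.251, 0.115]
orientation: [[-0.977, 0.212, -0.003], [0.212, 0.977, -0.003], [0.002, -0.003, -1.0]]
ft_force: [-0.4, 0.2, -0.5]
width: 0.678
gripper_force: 0.0
```

```bash
python3 -c "
from h import *
c=snap('wrist','w12'); caps(c,.018)"
```

```text
tcp [0.4745 0.2512 0.1161] R0 [-0.977  0.213  0.   ]
(np.int32(226), [296.0, 161.2], [0.438, 0.27, 0.018])
(np.int32(509), [278.9, 265.8], [0.513, 0.242, 0.018])
(np.int32(169), [298.4, 408.8], [0.646, 0.23, 0.018])
```

View pics/w12.png

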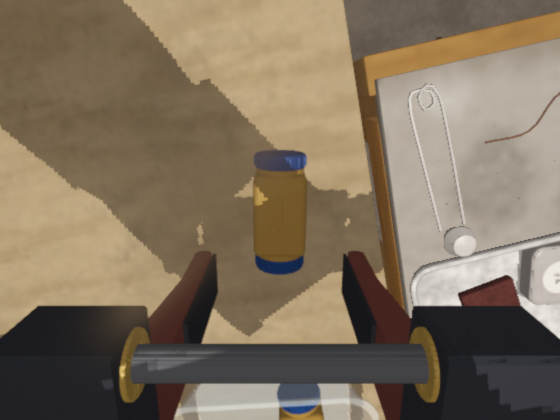

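Valve A is centred between the fingers, with caps at (280,160) and (279,265). I'll grasp and test it.

Request:
servo_tool(moves=[[[0.05,0,0.6,0,0,0],[0,0,0.9,0,0,0],[0,0,0.9,0,0,0],[0,0,0.8,0,0,0],[0,0,0.4,0,0,0],[0,0,0,0,0,0],[0,0,0,0,0,0]]])

```text
t: 51.0
eef_pos: [0.4741, 0.2518, 0.0091]
orientation: [[-0.977, 0.213, 0.001], [0.213, 0.977, -0.001], [-0.001, -0.0, -1.0]]
ft_force: [-0.1, 0.7, -0.5]
width: 0.676
gripper_force: 0.0
```

Request:
servo_tool(moves=[[[0,0,0,0,0,0],[0,0,0,0,0,0],[0,0,0,0,0,0],[0,0,0,0,0,0],[0,0,0,0,0,0],[0,0,0,0,0,0],[0,0,0,0,0,0],[0,0,0,0,0,0]]], claw=-1)

```text
t: 51.67
eef_pos: [0.4741, 0.2519, 0.0095]
orientation: [[-0.977, 0.212, 0.002], [0.212, 0.977, -0.0], [-0.002, 0.0, -1.0]]
ft_force: [-1.3, -2.8, 7.8]
width: 0.405
gripper_force: 45.0
```

Request:
servo_tool(moves=[[[0,0,-0.3,0,0,0],[0,0,-0.6,0,0,0],[0,0,-0.6,0,0,0],[0,0,-0.3,0,0,0],[0,0,0,0,0,0],[0,0,0,0,0,0],[0,0,0,0,0,0]]])

```text
t: 52.25
eef_pos: [0.4731, 0.2517, 0.062]
orientation: [[-0.977, 0.212, 0.0], [0.212, 0.977, -0.001], [-0.001, -0.001, -1.0]]
ft_force: [-0.5, -0.3, -2.3]
width: 0.405
gripper_force: 45.0
```

Request:
servo_tool(moves=[[[0,0,0,0,0.1,0],[0,0,0,0,0.1,0],[0,0,0,0,0,0],[0,0,0,0,0,0],[0,0,0,0,0,0],[0,0,0,0,0,0],[0,0,0,0,0,0],[0,0,0,0,-0.08,0],[0,0,0,0,-0.06,0],[0,0,0,0,-0.03,0],[0,0,0,0,-0.02,0],[0,0,0,0,-0.01,0]]])

```text
t: 53.25
eef_pos: [0.4729, 0.2521, 0.0627]
orientation: [[-0.977, 0.211, 0.002], [0.211, 0.977, -0.001], [-0.002, -0.001, -1.0]]
ft_force: [0.3, -0.0, -2.7]
width: 0.408
gripper_force: 45.0
```

Request:
servo_tool(moves=[[[0,0,0,0,0,0],[0,0,0,0,0,0],[0,0,0,0,0,0],[0,0,0,0,0,0],[0,0,0,0,0,0],[0,0,0,0,0,0]]])

```text
t: 53.75
eef_pos: [0.4738, 0.2518, 0.0624]
orientation: [[-0.977, 0.213, 0.001], [0.213, 0.977, -0.001], [-0.001, -0.0, -1.0]]
ft_force: [-0.0, -0.4, -2.4]
width: 0.405
gripper_force: 45.0
```

```bash
python3 -c "
from h import *
jt(2)"
```

```text
53.75 [ 7.90000e-03 -5.24073e+01 -1.78940e+01  1.74000e-02  5.73000e-02
 -1.70000e-03] 39.347 [0.4738 0.2518 0.0624] [ 1.1e-03 -7.0e-04 -1.0e+00]
53.8 [-4.50000e-03 -5.23920e+01 -1.78916e+01  1.67000e-02  5.71000e-02
 -1.30000e-03] 39.344 [0.4737 0.2519 0.0624] [ 1.1e-03 -7.0e-04 -1.0e+00]
```

Request:
servo_tool(moves=[[[0,0,0,0,-0.1,0],[0,0,0,0,-0.1,0],[0,0,0,0,0,0],[0,0,0,0,0,0],[0,0,0,0,0,0],[0,0,0,0,0,0],[0,0,0,0,0,0],[0,0,0,0,0.08,0],[0,0,0,0,0.06,0],[0,0,0,0,0.03,0],[0,0,0,0,0.02,0],[0,0,0,0,0.01,0]]])

```text
t: 54.85
eef_pos: [0.4744, 0.2518, 0.0625]
orientation: [[-0.977, 0.213, 0.001], [0.213, 0.977, -0.0], [-0.001, 0.0, -1.0]]
ft_force: [0.3, -0.1, -3.3]
width: 0.407
gripper_force: 45.0
```

Request:
servo_tool(moves=[[[0,0,0,0,0,0],[0,0,0,0,0,0],[0,0,0,0,0,0],[0,0,0,0,0,0],[0,0,0,0,0,0],[0,0,0,0,0,0]]])

```text
t: 55.35
eef_pos: [0.4734, 0.252, 0.0625]
orientation: [[-0.977, 0.212, 0.001], [0.212, 0.977, -0.001], [-0.001, -0.0, -1.0]]
ft_force: [-0.7, -0.5, -2.4]
width: 0.413
gripper_force: 45.0
```

```bash
python3 -c "
from h import *
jt(2); print(sense()['width']); delta([.661,.168,.129])"
```

```text
55.35 [-8.60000e-03 -5.23204e+01 -1.78129e+01  2.50000e-02  8.17000e-02
  1.70000e-03] 39.335 [0.4734 0.252  0.0625] [ 1.3e-03 -7.0e-04 -1.0e+00]
55.4 [ 5.00000e-03 -5.23323e+01 -1.78159e+01  2.58000e-02  8.19000e-02
  1.30000e-03] 39.336 [0.4735 0.252  0.0625] [ 1.2e-03 -7.0e-04 -1.0e+00]
0.4085968387776774
units [-6.705 -1.413 -2.205]
```

A is free (a change of 0.025 N m), so it goes in the tub beside C.

Request:
servo_tool(moves=[[[0,0,-0.6,0,0,0],[0,0,-0.9,0,0,0],[0,0,-0.74,0,0,0],[0,0,0,0,0,0]]])

```text
t: 55.78
eef_pos: [0.4759, 0.2532, 0.1335]
orientation: [[-0.977, 0.212, 0.007], [0.212, 0.977, 0.002], [-0.007, 0.004, -1.0]]
ft_force: [0.4, 0.9, -2.8]
width: 0.407
gripper_force: 45.0
```

Request:
servo_tool(moves=[[[-0.84,-0.17,0,0,0,0],[-0.84,-0.17,0,0,0,0],[-0.84,-0.17,0,0,0,0],[-0.84,-0.17,0,0,0,0],[-0.84,-0.17,0,0,0,0],[-0.84,-0.17,0,0,0,0],[-0.84,-0.17,0,0,0,0],[-0.84,-0.17,0,0,0,0],[0,0,0,0,0,-0.082],[0,0,0,0,0,-0.082],[0,0,0,0,0,0],[0,0,0,0,0,0]]])

```text
t: 56.78
eef_pos: [0.6611, 0.1691, 0.1285]
orientation: [[-0.996, 0.087, -0.001], [0.087, 0.996, -0.001], [0.0, -0.001, -1.0]]
ft_force: [0.2, 0.2, -2.6]
width: 0.408
gripper_force: 45.0
```

```bash
python3 -c "
from h import *
c=snap('wrist','w13'); caps(c,.02)"
```

```text
tcp [0.6611 0.1693 0.1289] R0 [-0.996  0.087  0.   ]
(np.int32(831), [364.4, 158.6], [0.628, 0.233, 0.02])
(np.int32(2022), [287.5, 201.0], [0.655, 0.176, 0.02])
(np.int32(457), [359.2, 259.7], [0.707, 0.228, 0.02])
```

View pics/w13.png

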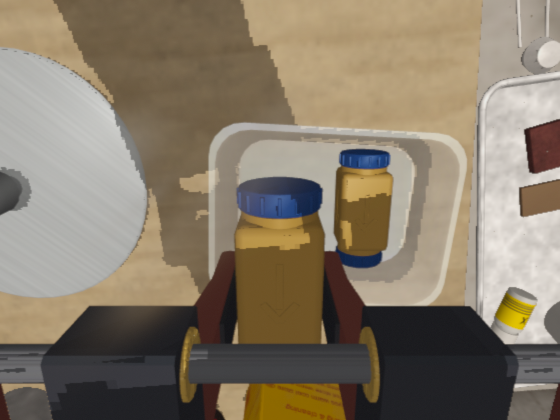

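C lies flat in the tub at about (362,205). I'm lowering A beside it.

Request:
servo_tool(moves=[[[-0.05,0,0.5,0,0,0],[0,0,0.8,0,0,0],[0,0,0.8,0,0,0],[0,0,0.8,0,0,0],[0,0,0.5,0,0,0],[0,0,0.3,0,0,0],[0,0,0.05,0,0,0],[0,0,0,0,0,0],[0,0,0,0,0,0]]])

```text
t: 57.58
eef_pos: [0.6644, 0.1694, 0.0185]
orientation: [[-0.996, 0.085, 0.003], [0.085, 0.996, -0.0], [-0.003, -0.0, -1.0]]
ft_force: [-0.2, 0.7, -3.1]
width: 0.407
gripper_force: 45.0
```

Request:
servo_tool(moves=[[[0,0,0,0,0,0],[0,0,0,0,0,0],[0,0,0,0,0,0],[0,0,0,0,0,0],[0,0,-0.3,0,0,0],[0,0,-0.9,0,0,0],[0,0,-0.9,0,0,0],[0,0,-0.9,0,0,0],[0,0,-0.9,0,0,0],[0,0,-0.5,0,0,0],[0,0,0,0,0,0]]], claw=0.05)

```text
t: 58.5
eef_pos: [0.6659, 0.1698, 0.1548]
orientation: [[-0.996, 0.085, 0.009], [0.085, 0.996, 0.001], [-0.009, 0.002, -1.0]]
ft_force: [0.7, -0.5, 0.8]
width: 0.523
gripper_force: 0.0
```

```bash
python3 -c "
from h import *
c=snap('wrist','w14'); caps(c,.02); delta([.625,-.0297,.15])
b=snap('scene','s14')['img'][150:310,170:420]; a=cv2.resize(c['img'],(380,285)); b=cv2.resize(b,(420,269))
o=np.zeros((285,800,3),np.uint8);o[:,:380]=a;o[:269,380:]=b;cv2.imwrite('pics/m14.png',o[:,:,::-1])"
```

```text
tcp [0.6647 0.1695 0.1523] R0 [-0.996  0.085 -0.006]
(np.int32(663), [355.3, 145.6], [0.628, 0.233, 0.02])
(np.int32(398), [349.7, 239.0], [0.706, 0.226, 0.02])
(np.int32(387), [278.2, 240.9], [0.702, 0.166, 0.02])
units [ 0.754 -6.729  0.065]
```

View pics/m14.png

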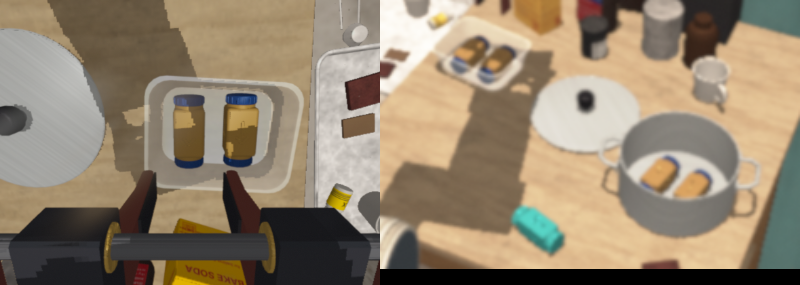

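Two valves lie in the tub and two in the pot. Now for the lid.

Request:
servo_tool(moves=[[[0.09,-0.84,0,0,0,0],[0.09,-0.84,0,0,0,0],[0.09,-0.84,0,0,0,0],[0.09,-0.84,0,0,0,0],[0.09,-0.84,0,0,0,0],[0.09,-0.84,0,0,0,0],[0.09,-0.84,0,0,0,0],[0.09,-0.84,0,0,0,0],[0,0,0,0,0,0],[0,0,0,0,0,0]]], claw=0.4)

```text
t: 59.43
eef_pos: [0.6234, -0.0308, 0.148]
orientation: [[-0.996, 0.087, -0.002], [0.087, 0.996, -0.0], [0.002, -0.0, -1.0]]
ft_force: [0.2, 0.1, 0.4]
width: 0.698
gripper_force: 0.0
```

```bash
python3 -c "
from h import *
c=snap('wrist','w15'); print(sense()['eef_pos'],sense()['width'])
for b in blobs(c,(0,0,0),(180,255,50),0.052,300): print(b)
print(proj(c,[.625,-.0297,.052]))"
```

```text
[ 0.62391153 -0.02986377  0.14826328] 0.69891737663765
(np.int32(1412), [282.1, 214.8], [0.623, -0.029, 0.052])
(np.int32(18276), [444.8, 354.3], [0.752, 0.092, 0.052])
(np.int32(9482), [69.5, 364.7], [0.736, -0.212, 0.052])
(np.int32(650), [352.8, 392.3], [0.783, 0.017, 0.052])
(np.int32(357), [182.8, 411.8], [0.791, -0.128, 0.052])
[280.86956747 216.96224018]
```

Request:
servo_tool(moves=[[[0,0,0.6,0,0,0],[0,0,0.9,0,0,0],[0,0,0.9,0,0,0],[0,0,0.9,0,0,0],[0,0,0.6,0,0,0],[0,0,0.25,0,0,0],[0,0,0,0,0,0],[0,0,0,0,0,0]]])

```text
t: 60.15
eef_pos: [0.625, -0.0291, 0.025]
orientation: [[-0.996, 0.084, 0.001], [0.084, 0.996, -0.001], [-0.001, -0.001, -1.0]]
ft_force: [-0.1, -0.4, 0.4]
width: 0.702
gripper_force: 0.0
```

Request:
servo_tool(moves=[[[0,0,0,0,0,0],[0,0,0,0,0,0],[0,0,0,0,0,0],[0,0,0,0,0,0],[0,0,0,0,0,0],[0,0,0,0,0,0],[0,0,0,0,0,0],[0,0,0,0,0,0],[0,0,0,0,0,0]]], claw=-1)

```text
t: 60.9
eef_pos: [0.6252, -0.0299, 0.0258]
orientation: [[-0.996, 0.085, 0.002], [0.085, 0.996, -0.001], [-0.002, -0.0, -1.0]]
ft_force: [-1.1, 1.0, 6.2]
width: 0.346
gripper_force: 45.0
```

Request:
servo_tool(moves=[[[0,0,-0.3,0,0,0],[0,0,-0.7,0,0,0],[0,0,-0.9,0,0,0],[0,0,-0.9,0,0,0],[0,0,-0.9,0,0,0],[0,0,-0.7,0,0,0],[0,0,-0.4,0,0,0],[0,0,0,0,0,0],[0,0,0,0,0,0]]])

```text
t: 61.65
eef_pos: [0.6244, -0.0299, 0.169]
orientation: [[-0.996, 0.085, 0.001], [0.085, 0.996, -0.001], [-0.001, -0.001, -1.0]]
ft_force: [-0.5, 0.5, -2.9]
width: 0.344
gripper_force: 45.0
```

```bash
python3 -c "
from h import *
c=load('t3')
h=[(int(x)) for x in proj(c,[.523,-.238,.095])]; print(h)
g=cv2.cvtColor(c['img'],cv2.COLOR_RGB2HSV)
m=cv2.inRange(g,np.array((0,0,100)),np.array((180,45,255)))[170:280,305:390]
k=cv2.morphologyEx(m,cv2.MORPH_OPEN,np.ones((9,9)))
cs,_=cv2.findContours(k,0,1);q=max(cs,key=cv2.contourArea);(x,y),r=cv2.minEnclosingCircle(q);x+=305;y+=170
print(x,y,r,ray(c,x,y,.095)); delta([.523,-.238,.17])"
```

```text
[350, 223]
345.7857131958008 224.3571434020996 29.157835006713867 [ 0.5205244  -0.22503421  0.095     ]
units [ 2.777 -7.2   -0.034]
```

Request:
servo_tool(moves=[[[0.15,-0.4,0,0,0,0],[0.32,-0.82,0,0,0,0],[0.32,-0.82,0,0,0,0],[0.32,-0.82,0,0,0,0],[0.32,-0.82,0,0,0,0],[0.32,-0.82,0,0,0,0],[0.32,-0.82,0,0,0,0],[0.32,-0.82,0,0,0,0],[0.32,-0.82,0,0,0,0],[0.09,-0.21,0,0,0,0],[0,0,0,0,0,0],[0,0,0,0,0,0]]])

```text
t: 62.65
eef_pos: [0.5218, -0.2369, 0.168]
orientation: [[-0.996, 0.086, -0.001], [0.086, 0.996, 0.0], [0.001, 0.0, -1.0]]
ft_force: [0.5, -0.5, -1.4]
width: 0.345
gripper_force: 45.0
```

Request:
servo_tool(moves=[[[0,0,0.3,0,0,0],[0,0,0.4,0,0,0],[0,0,0.3,0,0,0],[0,0,0.1,0,0,0],[0,0,0,0,0,0],[0,0,0,0,0,0],[0,0,0,0,0,0]]])

```text
t: 63.23
eef_pos: [0.523, -0.237, 0.1363]
orientation: [[-0.996, 0.085, 0.002], [0.085, 0.996, -0.001], [-0.002, -0.001, -1.0]]
ft_force: [0.3, -0.7, -2.5]
width: 0.345
gripper_force: 45.0
```

```bash
python3 -c "
from h import *
s=sense(); print(s['eef_pos'],s['gripper_force']); delta([.5225,-.237,.1133])"
```

```text
[ 0.52302867 -0.23696324  0.1362595 ] 44.99942582915537
units [ 0.019 -0.002  0.765]
```

Request:
servo_tool(moves=[[[0.02,0,0.2,0,0,0],[0,0,0.2,0,0,0],[0,0,0.15,0,0,0],[0,0,0.05,0,0,0],[0,0,0,0,0,0],[0,0,0,0,0,0]]])

```text
t: 63.73
eef_pos: [0.5221, -0.237, 0.1179]
orientation: [[-0.996, 0.085, 0.001], [0.085, 0.996, -0.001], [-0.001, -0.0, -1.0]]
ft_force: [0.6, 0.6, -3.5]
width: 0.342
gripper_force: 45.0
```

Request:
servo_tool(moves=[[[0,0,0.08,0,0,0],[0,0,0.05,0,0,0],[0,0,0,0,0,0],[0,0,0,0,0,0]]])

```text
t: 64.07
eef_pos: [0.5224, -0.2372, 0.1148]
orientation: [[-0.996, 0.085, 0.002], [0.085, 0.996, -0.001], [-0.002, -0.001, -1.0]]
ft_force: [-1.8, 0.9, 3.4]
width: 0.344
gripper_force: 45.0
```

The lid makes contact at the expected seated height (0.1148 m). I'll release it, retreat and check.

Request:
servo_tool(moves=[[[0,0,0,0,0,0],[0,0,0,0,0,0],[0,0,0,0,0,0],[0,0,0,0,0,0],[0,0,0,0,0,0],[0,0,0,0,0,0],[0,0,0,0,0,0]]], claw=0.4)

```text
t: 64.65
eef_pos: [0.5221, -0.237, 0.1141]
orientation: [[-0.996, 0.085, 0.001], [0.085, 0.996, -0.001], [-0.001, -0.001, -1.0]]
ft_force: [-0.3, -0.4, -0.5]
width: 0.698
gripper_force: 0.0
```

Request:
servo_tool(moves=[[[0,0,-0.4,0,0,0],[0,0,-0.9,0,0,0],[0,0,-0.9,0,0,0],[0,0,-0.9,0,0,0],[0,0,-0.6,0,0,0],[0.9,0.9,0,0,0,0],[0.9,0.9,0,0,0,0],[0.9,0.9,0,0,0,0],[0.9,0.9,0,0,0,0],[0,0.9,0,0,0,0],[0,0.9,0,0,0,0],[0,0,0,0,0,0]]])

```text
t: 65.65
eef_pos: [0.4278, -0.0633, 0.226]
orientation: [[-0.997, 0.083, 0.002], [0.083, 0.997, 0.0], [-0.002, 0.0, -1.0]]
ft_force: [-0.6, -0.8, 0.8]
width: 0.704
gripper_force: 0.0
```

```bash
python3 -c "
from h import *
a=snap('top','t16');b=snap('scene','s16')
for c in (a,b):
  for q in blobs(c,(0,0,0),(180,255,45),0.129,20):
    if abs(q[2][0]-.523)<.04 and abs(q[2][1]+.238)<.04: print(q)
x=cv2.resize(a['img'][150:310,160:400],(400,267)); y=cv2.resize(b['img'][160:320,190:430],(400,267))
cv2.imwrite('pics/m16.png',np.hstack([x,y])[:,:,::-1])"
```

```text
(np.int32(33), [350.3, 221.7], [0.526, -0.234, 0.129])
(np.int32(48), [348.6, 233.1], [0.519, -0.241, 0.129])
```

View pics/m16.png

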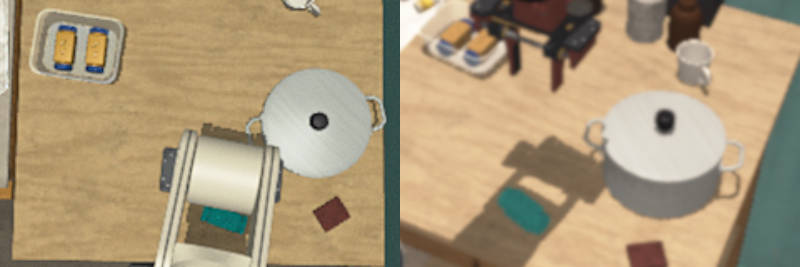

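The lid sits level and home: the knob is within 1 mm or so of its original pixels in both views. The bystanders are untouched and both free valves are in the tub. I'm handing it in.

```bash
python3 -c "
from cell import close_job
print(close_job())"
```

```text
the job is handed in; nothing more can be done
None
```

Job handed in at about 66 s of the 210 s: the two valves with free balls are in the tub, the two stuck ones are in the pot, and the lid is back on and sits level; the hand-in gave no verdict.

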